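# Kit the inserts and foam cores for the next lay-up

## Robot

A 6-joint arm with a two-finger parallel gripper is mounted at the origin on the work surface. World frame = base frame: x ahead of the robot, y to its left, z up, the work surface at z = 0. Lengths are in mm, angles in rad, forces in N, time in s.
With the tool pointing down it reaches from about 350 to 775 mm from the base axis. Payload 7.3 kg.
Tool frame: the origin (TCP) lies at the very end of the fingers, on their centre line; the grasp point (between the pads) lies behind it (arm.grip_point_offset is the z of the grasp point in the tool frame, in mm); z points along the fingers, y is the line along which they close (so a half turn about z gives the same grasp; the last joint's range is limited). The gripper opens to 92 mm and grips with 3 to 60 N. Pads are 19 mm wide; open, the fingers measure 130 mm over their backs; the gripper's body (75 mm by 190 mm) begins 47 mm behind the grasp point.
Start: joints at [0.981, 0.342, 1.524, -0, 1.275, -0.146], TCP at [225.41, 474.168, 226.741] pointing down, gripper open.
Joint ranges: [-2.53, 2.53], [-0.77, 2.02], [0.04, 2.7], [-1, 4.14], [0.28, 2.66], [-3.11, 3.11]. Speed limits (rad/s): [2.57, 2.57, 3.14, 3.14, 3.14, 3.14].

## Interface

Orientations are given as [roll, pitch, yaw] about the fixed x, y, z axes, in that order (R = Rz(yaw) Ry(pitch) Rx(roll)).
In Python, from cell import arm, vision gives the robot as it stands.
- The arm moves only by the shell command python3 -m inch 'ROWS' [OPENING] [FORCE]. ROWS is JSON, a list of rows, each an object of numbers: "tx", "ty", "tz": the shift along the tool's x, y, z in units of 2 cm (1.0 is 2 cm); "rx", "ry", "rz": the turn, a rotation vector about the tool's x, y, z in units of 4 degrees (1.0 is 4 degrees). A call has 1 to 8 rows; each row shifts and turns the commanded pose from where the row before left it, along the tool's axes as they then stand; what a row does not reach is not made up. A row lasts 1/8 s, in which the tool goes at most 62.5 mm and 10.7 degrees, less where a joint would pass 70% of its speed; a pose out of reach is approached as far as the arm can. A call with a number of a shift or a turn outside -1 to 1 is refused whole. A call with a gripper value outside its range is refused whole. OPENING is the closure, from -1 (fully open) to 1 (shut), set as the call begins (- or left out, the last holds). The fingers move at their own pace and stop on an object; FORCE is the grip in N (left out, the last holds). Time passes only in rows, so rows that do not move let the fingers close. It gives the time, the measured TCP pose, the force, the opening and the grip force at its end, in the units of the state.
- arm.sense(): the state, without advancing time (a new reading comes with each control period).
- vision.snapshot(name): name is "scene" or "top" or "wrist"; returns a dict with "image" (400x640x3 uint8, red, green, blue), "z_map" (400x640 float32, mm along the optical axis (not along the pixel's ray), 0 where there is no reading), "vertical_fov" (degrees; the focal length in pixels is half the picture's height over the tangent of half this angle, whatever the lens; pixels are square), "cx", "cy" (the principal point, pixels), "R" (3x3) and "t" (3): a world point X has camera coordinates R X + t. Camera axes: x right, y down, z forward; pixel columns grow to the right and rows downward; lengths in mm; the calibration is good to about 2 mm. A picture is of the moment at which its call begins.
- arm.hand_in(): hands the job in; it is judged then, once.
The state is a dict: "t": time; "joint_pos": joint angles; "dq": joint speeds; "joint_efforts": joint torques, N m; "tcp_pos": TCP position; "tcp_rot": TCP orientation; "contact_force": force on the tool from outside, world axes, zero at the start; "wrist_torque": the same for the moment, N m; "grip_width": finger opening in mm; "grasp_force": force on a finger pad.
Only numpy, scipy, OpenCV 4.12 (cv2) and the standard library are available. Lean on these libraries where they do the work, as an engineer would, in place of code of your own. Each camera call takes 0.05 s, during which the arm holds its last target. There are 200 camera calls.

## Task

Get the kit ready for the next lay-up: open the dry cabinet by its door handle, take out the cup, pour all the orange inserts from it into the blue bin, then stand the empty cup back upright inside the cabinet and shut the door fully. Also set every foam core that lies on the bench flat on its underside in the grey tray, gently, for they are brittle: never squeeze one with more than 15 N a finger. Leave the tape roll and the small beaker where they are.

Things in the scene. Friction and masses are not known exactly. Their poses are not given: they have to be found in the camera images.
- cabinet: Dry cabinet of clear acrylic, fixed, 220 mm deep (x), 290 wide (y), 280 high; origin at the centre of its underside, x points into it, its front (all door) is at x = -110 mm. Base 8 mm thick, walls and roof 6 mm. The cup stands on the base, its axis 38 to 50 mm behind the front; with the door open, a gripper reaching in from the front, tilted 25 to 45 degrees off vertical, can take it.
- door (a joint): Angle of the cabinet door, rad: 0 shut, growing as its free edge swings out towards the robot, stop at 2.0. Clear panel with white edges, 290 mm wide, 280 high, 12 thick, vertical hinge on its left (+y) edge as the robot sees it. Moves easily, stays where it is left, no latch.
- door_handle (a point): Grip point on the door handle: an upright dark-steel bar, 12 mm in diameter, near the free edge, 45 mm off the panel's face and 255 mm along the door from the hinge. The bar's top end is 31 mm above this point and 11 mm above the cabinet roof: pinch it from above. Axes turn with the door (x points into the cabinet when it is shut).
- door_hinge (a point): A point on the door's vertical hinge axis, at the height of the handle's grip point.
- cup: Round white plastic cup, 105 mm high, outer diameter 60 mm at the foot and 68 mm at the rim, wall 3 mm, floor 5 mm, 65 to 105 g empty; origin at the centre of its underside, z up through the mouth. Starts inside the cabinet with the inserts in it.
- bin: Blue open bin, 140 x 140 mm, 70 mm high, walls 4 mm, fixed to the bench; origin at the centre of its underside.
- bay: Low grey tray with a black floor for the foam cores, 270 mm (x) x 130 mm (y), rim 18 mm high, walls and floor 5 mm, fixed; origin at the centre of its underside. Takes three cores side by side along its length, each lying across it (core x along tray y).
- tape: Bystander: roll of masking tape lying flat, 100 mm across, 25 mm high, origin at the centre of its underside. Leave it alone.
- beaker: Bystander: small empty white beaker, 52 mm across, 60 mm high, origin at the centre of its underside. Leave it alone.
- insert0: Orange moulded insert, a slippery nylon cylinder 21 mm in diameter and 20 mm long, 12 g; origin at the centre of one flat end, z along its axis. Six to eight (0 to 4 always) are present, all in the cup at the start.
- insert1: Orange moulded insert, a slippery nylon cylinder 21 mm in diameter and 20 mm long, 12 g; origin at the centre of one flat end, z along its axis. Six to eight (0 to 4 always) are present, all in the cup at the start.
- insert2: Orange moulded insert, a slippery nylon cylinder 21 mm in diameter and 20 mm long, 12 g; origin at the centre of one flat end, z along its axis. Six to eight (0 to 4 always) are present, all in the cup at the start.
- insert3: Orange moulded insert, a slippery nylon cylinder 21 mm in diameter and 20 mm long, 12 g; origin at the centre of one flat end, z along its axis. Six to eight (0 to 4 always) are present, all in the cup at the start.
- insert4: Orange moulded insert, a slippery nylon cylinder 21 mm in diameter and 20 mm long, 12 g; origin at the centre of one flat end, z along its axis. Six to eight (0 to 4 always) are present, all in the cup at the start.
- insert5: Orange moulded insert, a slippery nylon cylinder 21 mm in diameter and 20 mm long, 12 g; origin at the centre of one flat end, z along its axis. Six to eight (0 to 4 always) are present, all in the cup at the start.
- insert6: Orange moulded insert, a slippery nylon cylinder 21 mm in diameter and 20 mm long, 12 g; origin at the centre of one flat end, z along its axis. Six to eight (0 to 4 always) are present, all in the cup at the start.
- insert7: Orange moulded insert, a slippery nylon cylinder 21 mm in diameter and 20 mm long, 12 g; origin at the centre of one flat end, z along its axis. Six to eight (0 to 4 always) are present, all in the cup at the start.
- core0: Brittle pale-yellow foam core: block 92 mm long (x), 40 wide (y), 30 high, with a half-round hump (radius 28 mm, full width) at mid-length, 58 mm high in all; origin at the centre of its underside, z up; 40 to 85 g. Grip across its 40 mm width. Spoiled by a squeeze over 15 N a finger (30 N over both); 8 to 10 N a finger carries it. Two or three are present, on the bench.
- core1: Brittle pale-yellow foam core: block 92 mm long (x), 40 wide (y), 30 high, with a half-round hump (radius 28 mm, full width) at mid-length, 58 mm high in all; origin at the centre of its underside, z up; 40 to 85 g. Grip across its 40 mm width. Spoiled by a squeeze over 15 N a finger (30 N over both); 8 to 10 N a finger carries it. Two or three are present, on the bench.
- core2: Brittle pale-yellow foam core: block 92 mm long (x), 40 wide (y), 30 high, with a half-round hump (radius 28 mm, full width) at mid-length, 58 mm high in all; origin at the centre of its underside, z up; 40 to 85 g. Grip across its 40 mm width. Spoiled by a squeeze over 15 N a finger (30 N over both); 8 to 10 N a finger carries it. Two or three are present, on the bench.
Mind the look-alikes: they are no part of the job. What is shaped like the core2 but purple is not meant. What is shaped like the core0 but pink is not meant.

How it is judged (in metres and radians):
On the way, in this order (a step that is already met when the one before it is completed fails the run):
1. the cabinet door is swung open (past 1.0 rad) (value of joint door above 1 rad), for 0.2 s.
2. the cup is tipped (over 1 rad) with its mouth over or beside the bin (angle between cup's own z axis and vertical above 1 rad and horizontal distance between cup and bin below 0.2 m and height (world z) of cup above 0.06 m), for 0.05 s.
At the end, for the whole second after the job is handed in: Every insert lies in the blue bin, below its rim; the cup stands upright (0.15 rad) on the cabinet's base, inside; the door is shut (within 0.06 rad); every foam core rests on its flat underside (0.2 rad) on the floor of the grey tray, its centre inside the rim; all at rest (x of insert0 in the frame of bin between -0.068 and 0.068 m and y of insert0 in the frame of bin between -0.068 and 0.068 m and height (world z) of each of insert0, insert1, insert2, insert3, insert4, insert5, insert6, insert7 below 0.075 m and x of insert1 in the frame of bin between -0.068 and 0.068 m and y of insert1 in the frame of bin between -0.068 and 0.068 m and x of insert2 in the frame of bin between -0.068 and 0.068 m and y of insert2 in the frame of bin between -0.068 and 0.068 m and x of insert3 in the frame of bin between -0.068 and 0.068 m and y of insert3 in the frame of bin between -0.068 and 0.068 m and x of insert4 in the frame of bin between -0.068 and 0.068 m and y of insert4 in the frame of bin between -0.068 and 0.068 m and x of insert5 in the frame of bin between -0.068 and 0.068 m and y of insert5 in the frame of bin between -0.068 and 0.068 m and x of insert6 in the frame of bin between -0.068 and 0.068 m and y of insert6 in the frame of bin between -0.068 and 0.068 m and x of insert7 in the frame of bin between -0.068 and 0.068 m and y of insert7 in the frame of bin between -0.068 and 0.068 m and x of cup in the frame of cabinet between -0.105 and 0.08 m and y of cup in the frame of cabinet between -0.11 and 0.11 m and angle between cup's own z axis and vertical below 0.15 rad and height (world z) of each of cup, core0, core1, core2 below 0.02 m and x of core0 in the frame of bay between -0.13 and 0.13 m and y of core0 in the frame of bay between -0.06 and 0.06 m and angle between each of core0, core1, core2's own z axis and vertical below 0.2 rad and linear speed of each of core0, core1, core2, cup below 0.03 m/s and x of core1 in the frame of bay between -0.13 and 0.13 m and y of core1 in the frame of bay between -0.06 and 0.06 m and x of core2 in the frame of bay between -0.13 and 0.13 m and y of core2 in the frame of bay between -0.06 and 0.06 m and value of joint door below 0.06 rad); the robot touches nothing.
It fails at once if core0 squeezed with more than 30 N in all (15 N a finger) (contact force between the fingers and core0 above 30 N).
It fails at once if core1 squeezed with more than 30 N in all (15 N a finger) (contact force between the fingers and core1 above 30 N).
It fails at once if core2 squeezed with more than 30 N in all (15 N a finger) (contact force between the fingers and core2 above 30 N).
It fails at once if the tape moved more than 40 mm (distance of tape from where it was at the start of the episode above 0.04 m).
It fails at once if the beaker moved more than 40 mm (distance of beaker from where it was at the start of the episode above 0.04 m).
Of insert5, insert6, insert7 only 1 to 3 are there at a start; the rules pass over those that are not, and their reading is None.
Of core0, core1, core2 only 2 to 3 are there at a start; the rules pass over those that are not, and their reading is None.
At some moment in a run one of core0, core1, core2 may be knocked a few centimetres aside while the robot is not near it.
It also fails if it takes over 192 s, if anything falls off the work surface, if the arm or the gripper's body presses on something with over 40 N, if the wrist force passes 120 N, or if a joint passes its speed limit or range.

## Working session

There is one attempt and no reset: what is moved stays moved. The work goes in short steps, Python scripts to look and compute and a shell command to move; the robot and the scene stay as the last step left them, time stands still between calls to the robot, and variables do not carry over. Pictures are saved under pics/ and viewed, at most 14 in all, crops included, and the job is handed in when it is done.

```bash
ls; mkdir -p pics
cat > h.py <<'E'
import numpy as np, cv2
from cell import arm, vision
def snap(n):
    s=vision.snapshot(n); im=s["image"]; z=s["z_map"]
    f=im.shape[0]/2/np.tan(np.radians(s["vertical_fov"])/2)
    v,u=np.mgrid[:im.shape[0],:im.shape[1]]
    P=np.stack([(u-s["cx"])/f*z,(v-s["cy"])/f*z,z],-1)
    W=(P-np.array(s["t"]))@np.array(s["R"])
    W[z<=0]=np.nan
    return im,W,s
def save(im,name): cv2.imwrite("pics/"+name,cv2.cvtColor(im,cv2.COLOR_RGB2BGR))
E
python3 - <<'E'
from h import *
print(arm.sense(), arm.grip_point_offset)
a,W,s=snap("scene"); b,W2,s2=snap("top")
save(a,"s0.png"); save(b,"t0.png")
np.savez("s0.npz",a=a,W=W,b=b,W2=W2)
print(s["R"],s["t"],s2["R"],s2["t"],s["vertical_fov"],s2["vertical_fov"])
E
```

```text
pics
{'t': 0.0, 'joint_pos': array([ 9.81012641e-01,  3.42740438e-01,  1.52499651e+00, -1.70861742e-05,
        1.27536824e+00, -1.45992847e-01]), 'dq': array([-8.76867340e-05,  8.73088617e-04, -1.13815619e-04, -1.05470617e-03,
       -1.60330875e-04,  1.65422915e-03]), 'joint_efforts': array([-4.01893567e-04, -4.31257474e+01, -2.44214487e+01,  7.16383453e-02,
        5.61140198e-02, -9.95096025e-05]), 'tcp_pos': array([225.17975572, 473.82558863, 226.04291031]), 'tcp_rot': array([-3.14009383e+00, -2.03871892e-04,  2.69780665e+00]), 'contact_force': array([0.34844768, 0.6031264 , 0.05548477]), 'wrist_torque': array([ 0.01440795, -0.02864315,  0.06199558]), 'grasp_force': 0.0, 'grip_width': 91.3483673926781} -18.8
[[-0.61467439  0.78875268  0.0066791 ]
 [ 0.7537662   0.58986222 -0.28965338]
 [-0.23240463 -0.17300803 -0.95710831]] [ 362.46674719 -385.36834714 1183.62289784] [[-0.01843859 -0.99924357 -0.03423883]
 [-0.98630539  0.023792   -0.16320421]
 [ 0.16389537  0.03076069 -0.98599802]] [ 12.67565922 558.57134828 894.08392603] 55.039812117044086 57.75588327270346
```

View pics/s0.png

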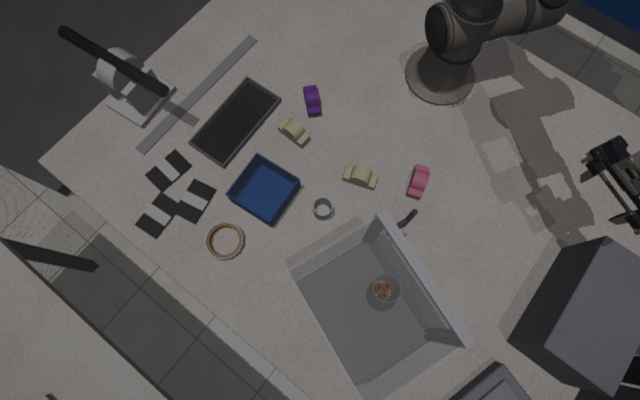

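View pics/t0.png

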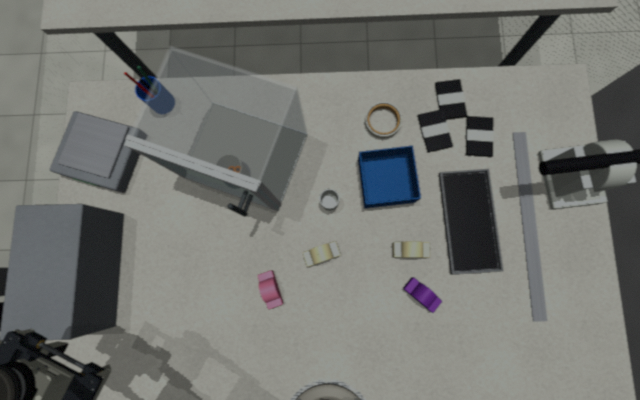

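The scene view shows yellow cores at (293,131) and (360,177), the purple look-alike at (313,100), the pink one at (419,181), the blue bin (264,189), the grey tray (236,120), the beaker (322,208), the tape (225,240) and the cabinet with the cup at (383,290). The top view has the yellow cores at (321,253) and (411,249), pink at (269,290), purple at (422,294), and the handle near (243,203).

```bash
python3 - <<'E'
from h import *
d=np.load("s0.npz")
for nm,im,W in(("scene",d["a"],d["W"]),("top",d["b"],d["W2"])):
    hsv=cv2.cvtColor(im,cv2.COLOR_RGB2HSV); H,S,V=[hsv[...,i].astype(int) for i in range(3)]
    z=W[...,2]
    ms={"yel":(abs(H-27)<7)&(S>45)&(V>90)&(z>10)&(z<80),"blue":(abs(H-108)<8)&(S>140)&(z<90),"black":(V<45)&(z<30)&(z>-10),"pink":(H>160)&(S>80)&(z<80),"purple":(abs(H-135)<12)&(S>100)&(z<80),"orange":(H<16)&(S>110)&(z<150)}
    for k,m in ms.items():
        n,l,st,c=cv2.connectedComponentsWithStats(m.astype(np.uint8))
        for i in range(1,n):
            if st[i,4]<40: continue
            p=W[l==i]; p=p[np.isfinite(p[:,2])]
            if len(p)<30: continue
            (cx,cy),(w,h),an=cv2.minAreaRect(p[:,:2].astype(np.float32))
            print(nm,k,c[i].round(),len(p),"rect",round(cx),round(cy),round(w),round(h),round(an,1),"z",np.percentile(p[:,2],[2,50,98]).round())
W=d["W2"];
for u,v in [(243,203),(235,210),(128,140),(260,187),(195,165),(297,95),(170,50),(255,232),(330,200),(384,120),(190,70),(240,140)]: print("top",u,v,W[v,u].round())
W=d["W"]
for u,v in [(409,218),(413,213),(383,220),(468,345),(425,280),(290,265),(360,395),(340,310),(383,290)]: print("scene",u,v,W[v,u].round())
E
python3 - <<'E'
import sys; sys.path.insert(0,'.')
from h import *
d=np.load("s0.npz")
big=cv2.resize(d["b"][35:225,100:340],(720,570),interpolation=cv2.INTER_CUBIC); save(big,"/../pics/c1.png")
E
```

```text
scene yel [288. 124.] 88 rect 436 -243 39 42 81.5 z [27. 52. 60.]
scene yel [297. 130.] 97 rect 437 -206 18 38 86.6 z [40. 51. 57.]
scene yel [356. 171.] 95 rect 434 -6 39 25 14.5 z [29. 52. 58.]
scene yel [366. 175.] 105 rect 424 24 41 25 17.5 z [38. 53. 59.]
scene blue [619.  11.] 1012 rect -1383 427 38 342 0.5 z [-658. -615. -533.]
scene blue [265. 193.] 1786 rect 625 -165 136 133 5.5 z [-1.  3. 70.]
scene black [233. 121.] 3029 rect 508 -387 255 117 1.9 z [ 1.  5. 11.]
scene black [250. 136.] 100 rect 508 -317 264 4 2.4 z [ 5. 10. 16.]
scene black [178. 162.] 299 rect 715 -425 73 54 82.9 z [ 6. 11. 15.]
scene black [171. 198.] 921 rect 798 -365 203 75 87.5 z [ 7. 11. 15.]
scene black [202. 190.] 300 rect 726 -314 35 71 10.3 z [ 7. 11. 15.]
scene black [150. 226.] 331 rect 883 -354 38 69 5.9 z [ 7. 11. 15.]
scene black [536. 295.] 432 rect 402 551 298 11 1.6 z [ 7. 19. 29.]
scene black [474. 381.] 188 rect 678 530 3 144 72.8 z [ 9. 19. 29.]
scene pink [418. 182.] 468 rect 342 143 92 38 18.1 z [18. 41. 59.]
scene purple [312.  99.] 343 rect 324 -244 89 38 50.0 z [25. 46. 58.]
top y
[... 971 characters left out ...]
 59.]
top purple [422. 294.] 581 rect 321 -243 90 39 48.4 z [28. 48. 60.]
top 243 203 [532. 164. 226.]
top 235 210 [512. 170. 262.]
top 128 140 [658. 388. 281.]
top 260 187 [557. 120. 264.]
top 195 165 [602. 248. 279.]
top 297 95 [759.  46. 250.]
top 170 50 [855. 311. 280.]
top 255 232 [490. 187.   2.]
top 330 200 [571. -17.   8.]
top 384 120 [ 796. -173.    3.]
top 190 70 [807. 266. 281.]
top 240 140 [650. 158. 282.]
scene 409 218 [523. 175. 251.]
scene 413 213 [522. 174. 288.]
scene 383 220 [569. 135. 283.]
scene 468 345 [663. 390. 282.]
scene 425 280 [615. 265. 283.]
scene 290 265 [735.   8.  -0.]
scene 360 395 [849. 285. 280.]
scene 340 310 [757. 171. 280.]
scene 383 290 [678. 213. 279.]
```

View pics/c1.png

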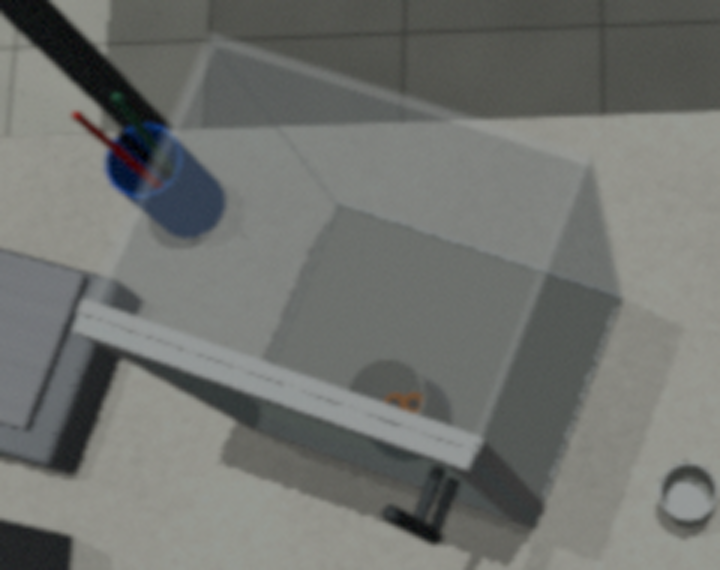

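Run:
```python
from h import *
print([x for x in dir(arm) if x[0]!='_'],[x for x in dir(vision) if x[0]!='_'])
d=np.load("s0.npz")
for nm,W in(("scene",d["W"]),("top",d["W2"])):
    z=W[...,2]; x=W[...,0]; y=W[...,1]
    m=(z>273)&(z<289)&(x>530)&(x<900)&(y>20)&(y<430)
    m=cv2.morphologyEx(m.astype(np.uint8),cv2.MORPH_OPEN,np.ones((3,3)))
    p=W[m>0]; print(nm,"roof",len(p),cv2.minAreaRect(p[:,:2].astype(np.float32)),p[:,2].mean(),p[:,0].min())
    m=(x>480)&(x<552)&(y>110)&(y<230)&(z>200)&(z<300); p=W[m]; 
    q=p[p[:,2]>275]; print("handle",len(p),len(q),q.mean(0) if len(q) else 0, p[:,2].max())
    m=(y>440)&(x>0)&(x<800)&(z>15); p=W[m]
    for lo in range(200,800,50):
        s=p[(p[:,0]>=lo)&(p[:,0]<lo+50)]
        if len(s): print(" box x",lo,"ymin",s[:,1].min().round(),"zmax",np.percentile(s[:,2],98).round(),"ymin high",s[s[:,2]>100][:,1].min().round() if (s[:,2]>100).any() else None)
    for c,r in(((436,-224),70),((428,9),70),((571,-17),50)):
        m=(np.hypot(x-c[0],y-c[1])<r)&(z>13)&(z<75)
        p=W[m]; print("obj",c,len(p),cv2.minAreaRect(p[:,:2].astype(np.float32)),p[:,2].max())
# orange rays
import sys
res=[]
for nm in("scene","top"):
    im,W,s=snap(nm); hsv=cv2.cvtColor(im,cv2.COLOR_RGB2HSV); H,S,V=[hsv[...,i].astype(int) for i in range(3)]
    m=(H<18)&(S>90)&(V>60)
    n,l,st,c=cv2.connectedComponentsWithStats(m.astype(np.uint8))
    print(nm,[(c[i].round(1),st[i,4]) for i in range(1,n) if st[i,4]>5])
    f=200/np.tan(np.radians(s["vertical_fov"])/2); R=np.array(s["R"]);t=np.array(s["t"]); print(f,s["cx"],s["cy"],(-R.T@t).round(1))
```

```text
['IKError', 'grip_point_offset', 'hand_in', 'sense'] ['snapshot']
scene roof 20028 ((705.8361206054688, 220.49241638183594), (293.4615783691406, 233.22744750976562), 69.18621826171875) 280.0515506135459 546.8262500171824
handle 156 56 [527.81562037 161.95170492 284.2282579 ] 292.2950816737031
 box x 200 ymin 440.0 zmax 366.0 ymin high 440.0
 box x 250 ymin 448.0 zmax 336.0 ymin high 448.0
 box x 300 ymin 549.0 zmax 173.0 ymin high 549.0
 box x 350 ymin 550.0 zmax 173.0 ymin high 550.0
 box x 400 ymin 549.0 zmax 173.0 ymin high 549.0
 box x 450 ymin 550.0 zmax 173.0 ymin high 550.0
 box x 500 ymin 549.0 zmax 173.0 ymin high 549.0
 box x 550 ymin 552.0 zmax 166.0 ymin high 552.0
 box x 600 ymin 538.0 zmax 61.0 ymin high None
 box x 650 ymin 523.0 zmax 63.0 ymin high None
 box x 700 ymin 509.0 zmax 55.0 ymin high None
obj (436, -224) 521 ((436.52935791015625, -220.98753356933594), (93.18247985839844, 41.239479064941406), 89.02467346191406) 60.718624274548084
obj (428, 9) 576 ((429.332275390625, 10.397834777832031), (42.03144454956055, 91.82317352294922), 17.695537567138672) 60.816133318
[... 993 characters left out ...]
-221.78273010253906), (92.27192687988281, 39.80849075317383), 88.17332458496094) 62.095282446493634
obj (428, 9) 566 ((428.53424072265625, 10.30560302734375), (40.07232666015625, 91.72444152832031), 18.05219841003418) 62.264323598625026
obj (571, -17) 180 ((566.4986572265625, -13.872934341430664), (48.655460357666016, 49.66706085205078), 88.44992065429688) 64.56148430984547
scene [(array([221.8, 239. ]), np.int32(181)), (array([382.4, 289.7]), np.int32(137))]
383.87074493156916 321.3515552107561 199.20541968727733 [ 788.4  146.2 1018.8]
top [(array([129.8,  77.1]), np.int32(25)), (array([234.1, 167.3]), np.int32(29))]
362.62927455533975 322.9901907863886 202.4882704831414 [404.6 -28.1 973.2]
```

```bash
cat >> h.py <<'E'
from scipy.spatial.transform import Rotation as Ro
def to(x,y,z,rpy=None,pt="grip"):
    """tool-axis shift (2 cm units) and turn (4 deg units) from here to a TCP target; frame: shift first"""
    s=arm.sense(); R=Ro.from_euler("xyz",s["tcp_rot"])
    print("shift",(R.inv().apply(np.array([x,y,z])-s["tcp_pos"])/20).round(2))
    if rpy is not None: print("turn",(np.degrees((R.inv()*Ro.from_euler("xyz",rpy)).as_rotvec())/4).round(2))
def st():
    s=arm.sense(); print("t",round(s["t"],2),"tcp",s["tcp_pos"].round(1),"rpy",np.degrees(s["tcp_rot"]).round(1),"F",s["contact_force"].round(1),"w",round(s["grip_width"],1),"g",round(s["grasp_force"],1),"q",s["joint_pos"].round(2))
E
python3 -m inch '[{"tz":-1},{"tz":-1},{"tz":-1},{"tz":-1},{"tz":-0.7,"rz":-0.58},{"rz":-0.58}]' -0.3
python3 -m inch '[{"tx":-1,"ty":-0.47},{"tx":-1,"ty":-0.47},{"tx":-1,"ty":-0.47},{"tx":-1,"ty":-0.47},{"tx":-1,"ty":-0.47},{"tx":-1,"ty":-0.47},{"tx":-1,"ty":-0.47},{"tx":-1,"ty":-0.47}]'
python3 -m inch '[{"tx":-1,"ty":-0.47},{"tx":-1,"ty":-0.47},{"tx":-1,"ty":-0.47},{"tx":-1,"ty":-0.47},{"tx":-1,"ty":-0.47},{"tx":-1,"ty":-0.47},{"tx":-1,"ty":-0.47},{"tx":-1,"ty":-0.47}]'
python3 -m inch '[{"tx":-1,"ty":-0.47},{"tx":-1,"ty":-0.47},{"tx":-0.8,"ty":-0.47},{}]'
python3 - <<'E'
from h import *
st(); to(516.2,174,252,[np.pi,0,np.radians(159.2)])
im,W,s=snap("wrist"); save(im,"w1.png")
z=W[...,2]; m=(z>275)&(z<297)
p=W[m]; 
for lo in range(275,297,3):
    q=p[(p[:,2]>=lo)&(p[:,2]<lo+3)]; 
    if len(q): print(lo,len(q),np.median(q,0).round(1))
E
```

```text
t 0.2 tcp [225.3 474.  226.3] rpy [-179.9   -0.   154.6] F [-0.7 -0.1 -0.3] w 91.5 g 0.0 q [ 0.98  0.34  1.52 -0.    1.28 -0.15]
shift [-19.58  -7.3   -1.28]
turn [-0.01 -0.   -1.16]
275 237 [211.  432.9 276.6]
278 254 [209.4 433.6 279.6]
281 268 [207.6 434.4 282.5]
284 276 [205.6 435.1 285.5]
287 300 [203.6 435.6 288.5]
290 396 [202.3 436.2 291.5]
293 577 [200.2 443.  294.7]
296 399 [215.5 509.5 296.6]validation failed for argument at $[0]...
validation failed for argument at $[0]...
validation failed for argument at $[0]...
validation failed for argument at $[0]...
```

View pics/w1.png

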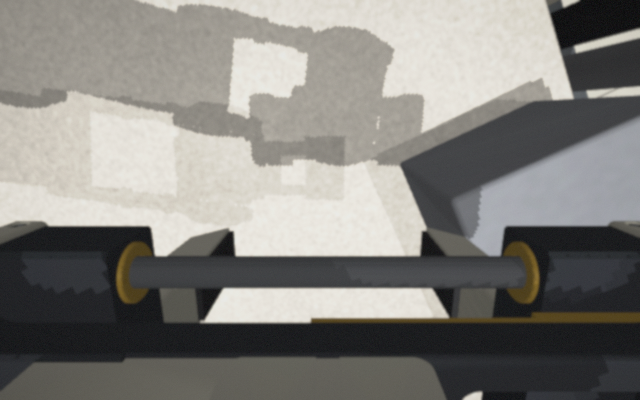

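The wrist view shows the open fingers at (200,270) and (455,270) and nothing useful yet. The rows were refused, probably because every key is required.

```bash
python3 -m inch '[{"tx":0,"ty":0,"tz":-1,"rx":0,"ry":0,"rz":0}]' -0.3; python3 -m inch '[{"tx":0,"ty":0,"tz":-1,"rx":0,"ry":0,"rz":-0.5}]' ; python3 -m inch --help | head -20
```

```text
t: 0.38
tcp_pos: [224.9, 473.4, 245.5]
tcp_rot: [-3.138, -0.001, 2.698]
contact_force: [0.0, 0.3, 0.6]
grip_width: 85.7
grasp_force: 0.0
t: 0.5
tcp_pos: [225.3, 474.0, 266.9]
tcp_rot: [-3.141, -0.0, 2.733]
contact_force: [0.1, -0.3, -0.4]
grip_width: 76.2
grasp_force: 0.0invalid input: not JSON, or not a number
```

```bash
python3 -m inch '[{"tx":0,"ty":0,"tz":-1,"rx":0,"ry":0,"rz":-0.65},{"tx":-1,"ty":-0.46,"tz":-1,"rx":0,"ry":0,"rz":0},{"tx":-1,"ty":-0.46,"tz":-0.65,"rx":0,"ry":0,"rz":0},{"tx":-1,"ty":-0.46,"tz":0,"rx":0,"ry":0,"rz":0},{"tx":-1,"ty":-0.46,"tz":0,"rx":0,"ry":0,"rz":0},{"tx":-1,"ty":-0.46,"tz":0,"rx":0,"ry":0,"rz":0},{"tx":-1,"ty":-0.46,"tz":0,"rx":0,"ry":0,"rz":0},{"tx":-1,"ty":-0.46,"tz":0,"rx":0,"ry":0,"rz":0}]' | head -3
python3 -m inch '[{"tx":-1,"ty":-0.46,"tz":0,"rx":0,"ry":0,"rz":0},{"tx":-1,"ty":-0.46,"tz":0,"rx":0,"ry":0,"rz":0},{"tx":-1,"ty":-0.46,"tz":0,"rx":0,"ry":0,"rz":0},{"tx":-1,"ty":-0.46,"tz":0,"rx":0,"ry":0,"rz":0},{"tx":-1,"ty":-0.46,"tz":0,"rx":0,"ry":0,"rz":0},{"tx":-1,"ty":-0.46,"tz":0,"rx":0,"ry":0,"rz":0},{"tx":-1,"ty":-0.46,"tz":0,"rx":0,"ry":0,"rz":0},{"tx":-1,"ty":-0.46,"tz":0,"rx":0,"ry":0,"rz":0}]' | head -3
python3 -m inch '[{"tx":-1,"ty":-0.46,"tz":0,"rx":0,"ry":0,"rz":0},{"tx":-1,"ty":-0.5,"tz":0,"rx":0,"ry":0,"rz":0},{"tx":-0.9,"ty":-0.5,"tz":0,"rx":0,"ry":0,"rz":0},{"tx":0,"ty":0,"tz":0,"rx":0,"ry":0,"rz":0}]' | head -3
python3 - <<'E'
from h import *
st(); to(516.2,174,252,[np.pi,0,np.radians(159.2)])
im,W,s=snap("wrist"); save(im,"w2.png")
z=W[...,2]; m=(z>283)&(z<297)&(abs(W[...,0]-516)<40)&(abs(W[...,1]-174)<40)
p=W[m]; print(len(p),np.median(p,0) if len(p) else 0)
im,W,s=snap("top"); z=W[...,2]; m=(z>285)&(z<297)&(abs(W[...,0]-516)<15)&(abs(W[...,1]-174)<15);p=W[m]; print(len(p),np.median(p,0) if len(p) else 0)
E
```

```text
t: 1.5
tcp_pos: [333.8, 363.6, 319.7]
tcp_rot: [-3.142, -0.0, 2.778]
t: 2.5
tcp_pos: [457.1, 237.9, 319.6]
tcp_rot: [-3.141, -0.0, 2.778]
t: 3.0
tcp_pos: [501.2, 189.7, 319.4]
tcp_rot: [-3.141, -0.0, 2.776]
t 3.0 tcp [501.2 189.7 319.4] rpy [-180.    -0.   159.1] F [-1.   0.  -0.1] w 60.2 g 0.0 q [ 0.22  0.31  1.32  0.    1.52 -0.99]
shift [-0.98 -0.46  3.37]
turn [-0.   -0.01 -0.03]
122 [513.02542892 175.77255042 286.99581589]
0 0
```

View pics/w2.png

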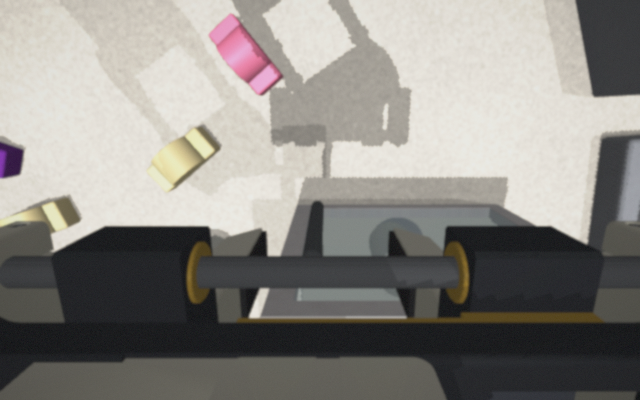

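The wrist view shows the handle bar at (317,210) between the fingers, with the pink core at (245,52) and a yellow core at (183,158). The bar measures about (514,175), which agrees with the prediction.

```bash
python3 -m inch '[{"tx":-0.93,"ty":-0.46,"tz":0,"rx":0,"ry":0,"rz":0},{"tx":0,"ty":0,"tz":0,"rx":0,"ry":0,"rz":0},{"tx":0,"ty":0,"tz":0.8,"rx":0,"ry":0,"rz":0},{"tx":0,"ty":0,"tz":0.8,"rx":0,"ry":0,"rz":0},{"tx":0,"ty":0,"tz":0.8,"rx":0,"ry":0,"rz":0},{"tx":0,"ty":0,"tz":0.8,"rx":0,"ry":0,"rz":0},{"tx":0,"ty":0,"tz":0,"rx":0,"ry":0,"rz":0}]'
python3 -m inch '[{"tx":0,"ty":0,"tz":0,"rx":0,"ry":0,"rz":0},{"tx":0,"ty":0,"tz":0,"rx":0,"ry":0,"rz":0},{"tx":0,"ty":0,"tz":0,"rx":0,"ry":0,"rz":0},{"tx":0,"ty":0,"tz":0,"rx":0,"ry":0,"rz":0},{"tx":0,"ty":0,"tz":0,"rx":0,"ry":0,"rz":0},{"tx":0,"ty":0,"tz":0,"rx":0,"ry":0,"rz":0}]' 1 30
python3 -m inch '[{"tx":0.45,"ty":0.11,"tz":0,"rx":0,"ry":0,"rz":0.5},{"tx":0.88,"ty":0.22,"tz":0,"rx":0,"ry":0,"rz":1},{"tx":0,"ty":0,"tz":0,"rx":0,"ry":0,"rz":0}]'
```

```text
t: 3.98
tcp_pos: [513.9, 175.4, 254.7]
tcp_rot: [-3.14, -0.002, 2.778]
contact_force: [-0.6, -0.2, 0.7]
grip_width: 59.7
grasp_force: 0.0
t: 4.72
tcp_pos: [514.1, 174.4, 255.8]
tcp_rot: [-3.139, -0.001, 2.778]
contact_force: [-3.2, -4.1, 2.5]
grip_width: 11.6
grasp_force: 30.0
t: 5.1
tcp_pos: [491.5, 191.5, 255.7]
tcp_rot: [-3.14, -0.001, 2.675]
contact_force: [-2.8, -3.2, 1.3]
grip_width: 11.0
grasp_force: 30.0
```

```bash
python3 -m inch '[{"tx":0.88,"ty":0.22,"tz":0,"rx":0,"ry":0,"rz":1},{"tx":0.88,"ty":0.22,"tz":0,"rx":0,"ry":0,"rz":1},{"tx":0.88,"ty":0.22,"tz":0,"rx":0,"ry":0,"rz":1},{"tx":0.88,"ty":0.22,"tz":0,"rx":0,"ry":0,"rz":1},{"tx":0,"ty":0,"tz":0,"rx":0,"ry":0,"rz":0}]'
python3 -m inch '[{"tx":0.88,"ty":0.22,"tz":0,"rx":0,"ry":0,"rz":1},{"tx":0.88,"ty":0.22,"tz":0,"rx":0,"ry":0,"rz":1},{"tx":0.88,"ty":0.22,"tz":0,"rx":0,"ry":0,"rz":1},{"tx":0.88,"ty":0.22,"tz":0,"rx":0,"ry":0,"rz":1},{"tx":0.88,"ty":0.22,"tz":0,"rx":0,"ry":0,"rz":1},{"tx":0.88,"ty":0.22,"tz":0,"rx":0,"ry":0,"rz":1},{"tx":0.88,"ty":0.22,"tz":0,"rx":0,"ry":0,"rz":1},{"tx":0,"ty":0,"tz":0,"rx":0,"ry":0,"rz":0}]'
python3 -m inch '[{"tx":0.88,"ty":0.22,"tz":0,"rx":0,"ry":0,"rz":1},{"tx":0.88,"ty":0.22,"tz":0,"rx":0,"ry":0,"rz":1},{"tx":0.88,"ty":0.22,"tz":0,"rx":0,"ry":0,"rz":1},{"tx":0.88,"ty":0.22,"tz":0,"rx":0,"ry":0,"rz":1},{"tx":0.88,"ty":0.22,"tz":0,"rx":0,"ry":0,"rz":1},{"tx":0.88,"ty":0.22,"tz":0,"rx":0,"ry":0,"rz":1},{"tx":0.88,"ty":0.22,"tz":0,"rx":0,"ry":0,"rz":1},{"tx":0,"ty":0,"tz":0,"rx":0,"ry":0,"rz":0}]'
python3 - <<'E'
from h import *
st(); a,W,s=snap("scene"); save(a,"s1.png"); np.savez("s1.npz",a=a,W=W)
E
```

```text
t: 5.72
tcp_pos: [443.4, 245.1, 255.8]
tcp_rot: [3.14, 0.0, 2.397]
contact_force: [1.4, 1.4, -0.5]
grip_width: 11.2
grasp_force: 30.0
t: 6.72
tcp_pos: [400.2, 362.5, 255.8]
tcp_rot: [3.137, 0.0, 1.908]
contact_force: [5.7, 1.2, -1.3]
grip_width: 11.6
grasp_force: 30.0
t: 7.72
tcp_pos: [416.4, 486.4, 255.8]
tcp_rot: [3.137, -0.001, 1.417]
contact_force: [6.6, -1.8, 1.7]
grip_width: 11.6
grasp_force: 30.0
t 7.72 tcp [416.4 486.4 255.8] rpy [ 1.797e+02 -1.000e-01  8.120e+01] F [ 6.6 -1.8  1.7] w 11.6 g 30.0 q [ 0.74  0.54  1.12 -0.    1.47  0.9 ]
```

View pics/s1.png

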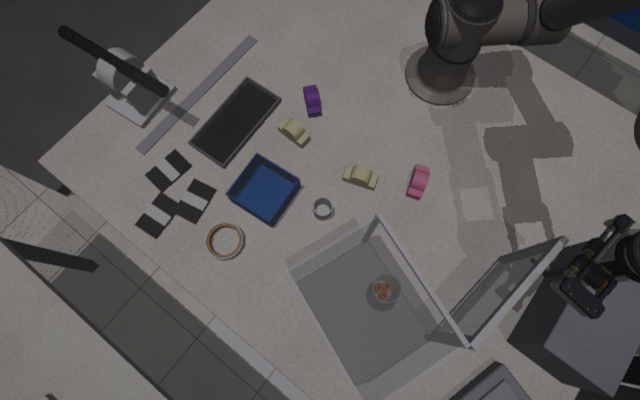

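The door now stands open at about 1.36 rad, the gripper is still on the handle at (585,270), and the cup with its orange inserts shows at (383,290). I release, rise and turn towards the cup.

```bash
python3 -m inch '[{"tx":0,"ty":0,"tz":0,"rx":0,"ry":0,"rz":0},{"tx":0,"ty":0,"tz":0,"rx":0,"ry":0,"rz":0},{"tx":0,"ty":0,"tz":0,"rx":0,"ry":0,"rz":0},{"tx":0,"ty":0,"tz":-1,"rx":0,"ry":0,"rz":0},{"tx":0,"ty":0,"tz":-1,"rx":0,"ry":0,"rz":0},{"tx":0,"ty":0,"tz":-1,"rx":0,"ry":0,"rz":0},{"tx":-1,"ty":0,"tz":-0.5,"rx":0,"ry":0,"rz":0},{"tx":-1,"ty":0,"tz":0,"rx":0,"ry":0,"rz":0}]' -1
python3 -m inch '[{"tx":-1,"ty":0,"tz":0,"rx":0,"ry":0,"rz":1},{"tx":-1,"ty":0,"tz":0,"rx":0,"ry":0,"rz":1},{"tx":-1,"ty":0,"tz":0,"rx":0,"ry":0,"rz":1},{"tx":-1,"ty":0,"tz":0,"rx":0,"ry":0,"rz":1},{"tx":-1,"ty":0,"tz":0,"rx":0,"ry":0,"rz":1},{"tx":-1,"ty":0,"tz":0,"rx":0,"ry":0,"rz":1},{"tx":-1,"ty":0,"tz":0,"rx":0,"ry":0,"rz":1},{"tx":-0.7,"ty":0.2,"tz":0,"rx":0,"ry":0,"rz":1}]' >/dev/null
python3 -m inch '[{"tx":0,"ty":0,"tz":0,"rx":0,"ry":0,"rz":1},{"tx":0,"ty":0,"tz":0,"rx":0,"ry":0,"rz":1},{"tx":0,"ty":0,"tz":0,"rx":0,"ry":0,"rz":1},{"tx":0,"ty":0,"tz":0,"rx":0,"ry":0,"rz":1},{"tx":0,"ty":0,"tz":0,"rx":0,"ry":0,"rz":1},{"tx":0,"ty":0,"tz":0,"rx":0,"ry":0,"rz":1},{"tx":0,"ty":0,"tz":0,"rx":0,"ry":0,"rz":1},{"tx":0,"ty":0,"tz":0,"rx":0,"ry":0,"rz":1}]' >/dev/null
python3 -m inch '[{"tx":0,"ty":0,"tz":0,"rx":0,"ry":0,"rz":1},{"tx":0,"ty":0,"tz":0,"rx":0,"ry":0,"rz":1},{"tx":0,"ty":0,"tz":0,"rx":0,"ry":0,"rz":1},{"tx":0,"ty":0,"tz":0,"rx":0,"ry":0,"rz":1},{"tx":0,"ty":0,"tz":0,"rx":0,"ry":0,"rz":1},{"tx":0,"ty":0,"tz":0,"rx":0,"ry":0,"rz":1},{"tx":0,"ty":0,"tz":0,"rx":0,"ry":0,"rz":1},{"tx":0,"ty":0,"tz":0,"rx":0,"ry":0,"rz":0}]' >/dev/null
python3 - <<'E'
from h import *
st(); to(431.6,277.6,300,[np.pi,0,np.radians(-12)])
d=np.load("s1.npz"); save(cv2.resize(d["a"][215:355,280:480],(800,560),interpolation=cv2.INTER_CUBIC),"c2.png")
E
```

```text
t: 8.78
tcp_pos: [406.6, 446.9, 326.7]
tcp_rot: [3.14, -0.002, 1.418]
contact_force: [-0.1, 0.2, -0.3]
grip_width: 87.0
grasp_force: 0.0
t 11.78 tcp [352.  303.8 325.9] rpy [-180.    -0.   -10.8] F [-0.3 -0.9 -0.3] w 91.8 g 0.0 q [0.55 0.17 1.49 0.   1.49 2.31]
shift [4.16 0.54 1.29]
turn [-0.   -0.    0.31]
```

View pics/c2.png

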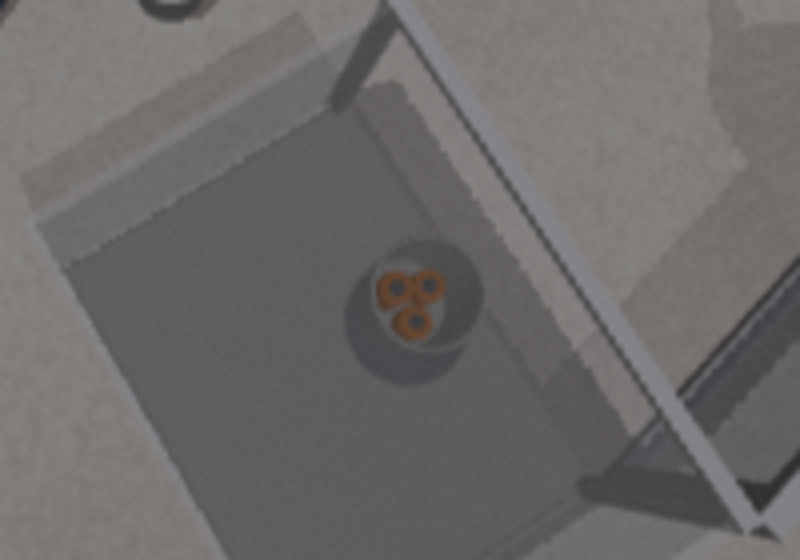

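The crop shows the cup rim centred at about (428,296) in the crop, with three orange inserts on top. Triangulated, the cup stands at about (646,234), which is 43 mm behind the front as it should be.

```bash
python3 -m inch '[{"tx":1,"ty":0.15,"tz":0,"rx":0,"ry":0,"rz":0},{"tx":1,"ty":0.15,"tz":0,"rx":0,"ry":0,"rz":0},{"tx":1,"ty":0.15,"tz":0,"rx":0,"ry":0,"rz":0},{"tx":1,"ty":0.15,"tz":0,"rx":0,"ry":0,"rz":0},{"tx":0,"ty":0,"tz":0,"rx":0,"ry":1,"rz":0},{"tx":0,"ty":0,"tz":0,"rx":0,"ry":1,"rz":0},{"tx":0,"ty":0,"tz":0,"rx":0,"ry":1,"rz":0},{"tx":0,"ty":0,"tz":0,"rx":0,"ry":1,"rz":0}]' >/dev/null
python3 -m inch '[{"tx":0,"ty":0,"tz":0,"rx":0,"ry":1,"rz":0},{"tx":0,"ty":0,"tz":0,"rx":0,"ry":1,"rz":0},{"tx":0,"ty":0,"tz":0,"rx":0,"ry":1,"rz":0},{"tx":0,"ty":0,"tz":0,"rx":0,"ry":1,"rz":0},{"tx":0,"ty":0,"tz":0,"rx":0,"ry":0.75,"rz":0},{"tx":-0.57,"ty":0,"tz":0.82,"rx":0,"ry":0,"rz":0},{"tx":-0.57,"ty":0,"tz":0.82,"rx":0,"ry":0,"rz":0},{"tx":-0.57,"ty":0,"tz":0.82,"rx":0,"ry":0,"rz":0}]' >/dev/null
python3 -m inch '[{"tx":-0.57,"ty":0,"tz":0.82,"rx":0,"ry":0,"rz":0},{"tx":-0.57,"ty":0,"tz":0.82,"rx":0,"ry":0,"rz":0},{"tx":-0.57,"ty":0,"tz":0.82,"rx":0,"ry":0,"rz":0},{"tx":-0.57,"ty":0,"tz":0.82,"rx":0,"ry":0,"rz":0},{"tx":-0.57,"ty":0,"tz":0.82,"rx":0,"ry":0,"rz":0},{"tx":-0.57,"ty":0,"tz":0.82,"rx":0,"ry":0,"rz":0},{"tx":0,"ty":0,"tz":0,"rx":0,"ry":0,"rz":0}]'
python3 - <<'E'
from h import *
st(); to(656.6,232,68.6); im,W,s=snap("wrist"); save(im,"w3.png")
m=(abs(W[...,0]-646)<60)&(abs(W[...,1]-234)<60)&(W[...,2]>20)&(W[...,2]<125); p=W[m]; print(len(p))
for lo in range(20,125,15):
    q=p[(p[:,2]>=lo)&(p[:,2]<lo+15)]
    if len(q)>5: print(lo,len(q),q.min(0).round(),q.max(0).round(),np.median(q,0).round())
E
```

```text
t: 14.65
tcp_pos: [434.1, 274.7, 153.8]
tcp_rot: [3.138, -0.594, -0.183]
contact_force: [-0.5, -0.1, -0.4]
grip_width: 91.7
grasp_force: 0.0
t 14.65 tcp [434.1 274.7 153.8] rpy [179.8 -34.  -10.5] F [-0.5 -0.1 -0.4] w 91.7 g 0.0 q [ 0.68  0.29  2.02 -0.86  0.6   3.1 ]
shift [7.01 0.04 9.87]
6501
20 443 [612. 203.  20.] [640. 262.  35.] [616. 238.  28.]
35 527 [612. 202.  35.] [648. 263.  50.] [616. 238.  43.]
50 806 [610. 202.  50.] [674. 264.  65.] [618. 234.  59.]
65 1398 [610. 201.  65.] [674. 264.  80.] [635. 231.  73.]
80 1605 [610. 201.  80.] [676. 265.  95.] [635. 233.  87.]
95 1181 [609. 200.  95.] [668. 265. 110.] [616. 238. 102.]
110 541 [609. 199. 110.] [652. 265. 114.] [618. 239. 112.]
```

View pics/w3.png

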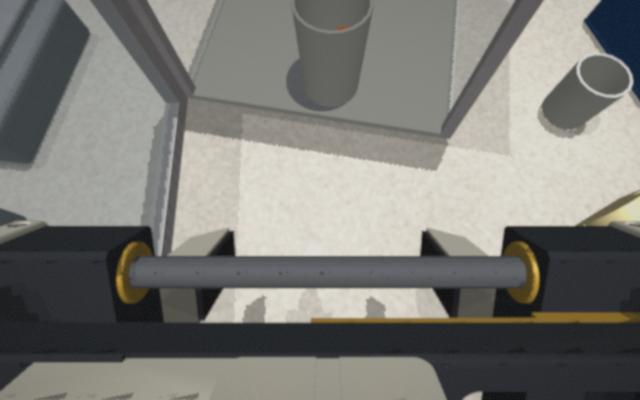

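The wrist view shows the open cabinet, the cup at (333,50) and the beaker at (590,90). The cup points centre at about (644,233) with the rim at z = 113, as expected.

```bash
python3 -m inch '[{"tx":0.64,"ty":0.02,"tz":0.88,"rx":0,"ry":0,"rz":0},{"tx":0.64,"ty":0.02,"tz":0.88,"rx":0,"ry":0,"rz":0},{"tx":0.64,"ty":0.02,"tz":0.88,"rx":0,"ry":0,"rz":0},{"tx":0.64,"ty":0.02,"tz":0.88,"rx":0,"ry":0,"rz":0},{"tx":0.64,"ty":0.02,"tz":0.88,"rx":0,"ry":0,"rz":0},{"tx":0.64,"ty":0.02,"tz":0.88,"rx":0,"ry":0,"rz":0},{"tx":0,"ty":0,"tz":0,"rx":0,"ry":0,"rz":0}]'
python3 - <<'E'
from h import *
st(); to(654.3,231.1,70.4,[np.pi,np.radians(-35),np.radians(-10)])
E
```

```text
t: 15.58
tcp_pos: [554.9, 249.6, 109.2]
tcp_rot: [3.138, -0.594, -0.183]
contact_force: [0.5, 0.1, 0.0]
grip_width: 91.9
grasp_force: 0.0
t 15.57 tcp [554.9 249.6 109.2] rpy [179.8 -34.  -10.5] F [0.5 0.1 0. ] w 91.9 g 0.0 q [ 0.48  0.47  1.88 -0.89  0.46  2.98]
shift [ 3.1  -0.01  4.44]
turn [ 0.12  0.24 -0.1 ]
```

```bash
python3 -m inch '[{"tx":0,"ty":0,"tz":0,"rx":0.42,"ry":0.1,"rz":-0.62},{"tx":0,"ty":0,"tz":0,"rx":0.42,"ry":0.1,"rz":-0.62},{"tx":0,"ty":0,"tz":0,"rx":0,"ry":0,"rz":0}]' >/dev/null
python3 - <<'E'
from h import *
st(); to(654.5,232.2,70.4)
E
```

```text
t 15.95 tcp [553.2 250.1 110.1] rpy [179.8 -34.8  -4.4] F [ 1. -0.  0.] w 91.5 g 0.0 q [ 0.45  0.45  1.92 -0.94  0.37  2.93]
shift [3.07 0.48 4.55]
```

```bash
python3 -m inch '[{"tx":0.61,"ty":0.1,"tz":0.91,"rx":0,"ry":0,"rz":0},{"tx":0.61,"ty":0.1,"tz":0.91,"rx":0,"ry":0,"rz":0},{"tx":0.61,"ty":0.1,"tz":0.91,"rx":0,"ry":0,"rz":0},{"tx":0,"ty":0,"tz":0,"rx":0,"ry":0,"rz":0}]'
python3 - <<'E'
from h import *
st(); to(654.5,232.2,70.4)
E
```

```text
t: 16.45
tcp_pos: [615.8, 238.5, 84.9]
tcp_rot: [3.137, -0.607, -0.078]
contact_force: [-0.1, -0.4, 0.4]
grip_width: 92.0
grasp_force: 0.0
t 16.45 tcp [615.8 238.5  84.9] rpy [179.8 -34.8  -4.5] F [-0.1 -0.4  0.4] w 92.0 g 0.0 q [ 0.38  0.56  1.82 -0.9   0.33  2.83]
shift [1.19 0.15 1.71]
```

```bash
python3 -m inch '[{"tx":0.6,"ty":0.08,"tz":0.86,"rx":0,"ry":0,"rz":0},{"tx":0.59,"ty":0.07,"tz":0.85,"rx":0,"ry":0,"rz":0},{"tx":0,"ty":0,"tz":0,"rx":0,"ry":0,"rz":0}]'
python3 -m inch '[{"tx":0,"ty":0,"tz":0,"rx":0,"ry":0,"rz":0},{"tx":0,"ty":0,"tz":0,"rx":0,"ry":0,"rz":0},{"tx":0,"ty":0,"tz":0,"rx":0,"ry":0,"rz":0},{"tx":0,"ty":0,"tz":0,"rx":0,"ry":0,"rz":0},{"tx":0,"ty":0,"tz":0,"rx":0,"ry":0,"rz":0},{"tx":0,"ty":0,"tz":0,"rx":0,"ry":0,"rz":0}]' 1 25
python3 - <<'E'
from h import *
st()
E
```

```text
t: 16.82
tcp_pos: [653.3, 232.9, 71.0]
tcp_rot: [3.138, -0.608, -0.078]
contact_force: [-0.1, -0.4, -0.2]
grip_width: 91.9
grasp_force: 0.0
t: 17.58
tcp_pos: [653.1, 233.4, 72.1]
tcp_rot: [3.138, -0.609, -0.077]
contact_force: [-2.2, -2.3, 3.8]
grip_width: 65.7
grasp_force: 24.8
t 17.57 tcp [653.1 233.4  72.1] rpy [179.8 -34.9  -4.4] F [-2.2 -2.3  3.8] w 65.7 g 24.8 q [ 0.34  0.62  1.74 -0.85  0.32  2.74]
```

Cup held (width 65.7 mm, as expected). Before the pour I fit a kinematic model to the recorded states, so I can plan a pour that stays within the joint ranges.

```bash
python3 -m inch '[{"tx":0.57,"ty":0,"tz":-0.82,"rx":0,"ry":0,"rz":0},{"tx":0.4,"ty":0,"tz":-0.57,"rx":0,"ry":0,"rz":0},{"tx":-0.82,"ty":0,"tz":-0.57,"rx":0,"ry":0,"rz":0},{"tx":-0.82,"ty":0,"tz":-0.57,"rx":0,"ry":0,"rz":0},{"tx":-0.82,"ty":0,"tz":-0.57,"rx":0,"ry":0,"rz":0},{"tx":-0.82,"ty":0,"tz":-0.57,"rx":0,"ry":0,"rz":0},{"tx":0,"ty":0,"tz":0,"rx":0,"ry":0,"rz":0}]'
cat > kin.py <<'E'
import numpy as np
from scipy.optimize import least_squares
from scipy.spatial.transform import Rotation as Ro
Rz=lambda a:Ro.from_euler("z",a); Ry=lambda a:Ro.from_euler("y",a)
def fk(q,k):
    a1,h,L2,L3,o,L=k
    R=Rz(q[0])*Ry(q[1]+q[2])*Rz(q[3])*Ry(q[4])*Rz(q[5]+np.pi/2)
    s=q[1]+q[2]
    w=np.array([a1+L2*np.sin(q[1])+L3*np.sin(s)+o*np.cos(s),0,h+L2*np.cos(q[1])+L3*np.cos(s)-o*np.sin(s)])
    return Rz(q[0]).apply(w)+L*R.as_matrix()[:,2],R
D=[((.981,.3427,1.525,0,1.2754,-.146),(225.2,473.8,226)),((.22,.31,1.32,0,1.52,-.99),(501.2,189.7,319.4)),((.74,.54,1.12,0,1.47,.9),(416.4,486.4,255.8)),((.55,.17,1.49,0,1.49,2.31),(352,303.8,325.9)),((.68,.29,2.02,-.86,.6,3.1),(434.1,274.7,153.8)),((.48,.47,1.88,-.89,.46,2.98),(554.9,249.6,109.2)),((.45,.45,1.92,-.94,.37,2.93),(553.2,250.1,110.1)),((.38,.56,1.82,-.9,.33,2.83),(615.8,238.5,84.9)),((.34,.62,1.74,-.85,.32,2.74),(653.1,233.4,72.1))]
lo=np.array([-2.53,-.77,.04,-1,.28,-3.11]);hi=np.array([2.53,2.02,2.7,4.14,2.66,3.11])
K=least_squares(lambda k:np.concatenate([fk(q,k)[0]-p for q,p in D]),[0,400,400,400,0,200]).x
def ik(p,R,q0):
    def f(q):
        P,Q=fk(q,K); return np.concatenate([(P-p)/100,(Q.inv()*R).as_rotvec()])
    r=least_squares(f,np.clip(q0,lo+1e-3,hi-1e-3),bounds=(lo,hi)); return r.x,np.abs(r.fun).max()
E
python3 - <<'E'
from h import *; from kin import *
st(); s=arm.sense(); print(K.round(1)); P,R=fk(s["joint_pos"],K); print(P.round(1),R.as_euler("xyz",True).round(1))
for q,p in D: print((fk(q,K)[0]-p).round(1),end=' ')
# pour: bin centre, find orientations: tool az a, elev e, roll so cup tilt is max
b=np.array([623,-166]); Rg=Ro.from_euler("xyz",[179.8,-34.9,-4.4],True); c=Rg.inv().apply([0,0,1])
rng=np.random.default_rng(0); out=[]
for a in range(-90,100,15):
  for e in(-20,-10,0,10):
    for roll in(180,150,-150,120,-120):
      R=Ro.from_euler("z",a,True)*Ro.from_euler("y",-(90+e),True)*Ro.from_euler("x",180,True)*Ro.from_euler("z",roll,True)
      zt=R.apply([0,0,1]); cc=R.apply(c); tilt=np.degrees(np.arccos(cc[2]))
      if tilt<108: continue
      # mouth centre = grip + 27c over bin; 
      g=np.array([*(b-45*cc[:2]),175.]); p=g+18.8*zt
      best=None
      for t in range(6):
        q0=rng.uniform(lo,hi); q0[0]=np.arctan2(p[1],p[0]); q,er=ik(p,R,q0)
        if er<.01:
          m=np.min(np.minimum(q-lo,hi-q))
          if best is None or m>best[0]: best=(m,q)
      if best: out.append((best[0],a,e,roll,round(tilt),best[1].round(2),cc.round(2)))
out.sort(key=lambda r:-r[0])
print()
for o in out[:25]: print(o)
E
```

```text
t: 18.45
tcp_pos: [572.1, 240.0, 104.9]
tcp_rot: [3.137, -0.607, -0.075]
contact_force: [0.8, 0.5, -1.6]
grip_width: 66.1
grasp_force: 24.8
t 18.45 tcp [572.1 240.  104.9] rpy [179.7 -34.8  -4.3] F [ 0.8  0.5 -1.6] w 66.1 g 24.8 q [ 0.41  0.48  1.9  -0.92  0.35  2.88]
[  93.8 -155.   543.7  259.7  -60.9   96.2]
[573.6 223.  103.5] [179.7 -34.8  -4.3]
[ 76.5 -22.9  17.1] [  7.9 -75.8  -7.4] [ 55.2 -55.8  -3.1] [ 30.9 -69.1  -3.7] [-6.2 18.4  2.6] [1.5 2.7 1.7] [  1.8 -13.2   2.2] [  1.2 -18.3  -4.4] [  1.2 -26.1  -4.9] 
(np.float64(1.0437683666643118), 75, -10, 150, 110, array([-0.32,  0.58,  1.66,  1.4 ,  1.51,  1.96]), array([ 0.04, -0.94, -0.35]))
(np.float64(1.0133089768597603), 75, 0, 150, 120, array([-0.32,  0.59,  1.69,  1.53,  1.62,  1.91]), array([ 0.06, -0.87, -0.5 ]))
(np.float64(1.0099675927406642), 60, -10, 150, 110, array([-0.31,  0.56,  1.69,  1.57,  1.3 ,  1.96]), array([-0.2 , -0.92, -0.35]))
(np.float64(0.9752130073580754), 60, 0, 150, 120, array([-0.32,  0.57,  1.72,  1.71,  1.42,  1.88]), array([-0.16, -0.85, -0.5 ]))
(np.float64(0.9450914028202777), 90, -10, 150, 
[... 2018 characters left out ...]
 1.1 ,  2.  ]), array([-0.68, -0.18, -0.71]))
(np.float64(0.808974010891033), 45, -10, 150, 110, array([-0.3 ,  0.55,  1.72,  1.75,  1.09,  1.92]), array([-0.43, -0.83, -0.35]))
(np.float64(0.7697892762472505), 30, 0, 150, 120, array([-0.29,  0.55,  1.78,  2.14,  1.05,  1.7 ]), array([-0.57, -0.66, -0.5 ]))
(np.float64(0.768696432340273), 30, 0, 180, 125, array([-0.31,  0.56,  1.75,  2.12,  1.05,  2.25]), array([-0.71, -0.41, -0.57]))
(np.float64(0.7464001046643172), 45, 0, 180, 125, array([-0.32,  0.58,  1.72,  1.89,  1.22,  2.36]), array([-0.58, -0.58, -0.57]))
(np.float64(0.7375128036184619), 0, 10, 150, 129, array([-0.26,  0.55,  1.84,  2.84,  1.02,  1.25]), array([-0.72, -0.28, -0.63]))
```

```bash
sed -i 's/a1,h,L2,L3,o,L=k/a1,h,L2,L3,o,L,d=k/; s/o\*np.cos(s),0,/o*np.cos(s),d,/; s/\[0,400,400,400,0,200\]/[0,400,400,400,0,200,75]/' kin.py
python3 - <<'E'
from h import *; from kin import *
s=arm.sense(); print(K.round(1)); P,R=fk(s["joint_pos"],K); print(P.round(1))
for q,p in D: print((fk(q,K)[0]-p).round(1),end=' ')
print()
b=np.array([623,-166]); Rg=Ro.from_euler("xyz",[179.8,-34.9,-4.4],True); c=Rg.inv().apply([0,0,1])
def tcp(R,h=175):
    cc=R.apply(c); g=np.array([*(b-45*cc[:2]),h]); return g+18.8*R.apply([0,0,1])
out=[]
for a0 in(-20,0,20):
  R0=Ro.from_euler("z",a0+4.4,True)*Rg; p0=tcp(R0,230)
  q=np.array([-.2,.5,1.8,-.3,.5,2.2]);
  for t in range(8):
    q,er=ik(p0,R0,q if t==0 else np.random.default_rng(t).uniform([-.6,0,1,-1,.28,1],[.3,1,2.4,1,1,3]))
    if er<.01: break
  print("start",a0,er.round(3),q.round(2))
  if er>.01: continue
  for a in range(-30,100,15):
   for e in(-10,0,10,20):
    for roll in(180,150,-150,120,-120):
      R1=Ro.from_euler("z",a,True)*Ro.from_euler("y",-(90+e),True)*Ro.from_euler("x",180,True)*Ro.from_euler("z",roll,True)
      tilt=np.degrees(np.arccos(R1.apply(c)[2]))
      if tilt<118: continue
      rv=(R0.inv()*R1).as_rotvec(); qq=q; m=9; ok=True; n=14
      for i in range(1,n+1):
        R=R0*Ro.from_rotvec(rv*i/n); h=230-55*i/n
        q2,er=ik(tcp(R,h),R,qq)
        if er>.01 or np.abs(q2-qq).max()>.7: ok=False;break
        m=min(m,np.min(np.minimum(q2-lo,hi-q2)[[0,1,2,3,5]])); qq=q2
      if ok: out.append((round(m,2),a0,a,e,roll,round(tilt),(np.degrees(rv)/4).round(1),qq.round(2),R1.apply(c).round(2)))
out.sort(key=lambda r:-r[0])
for o in out[:14]: print(o)
E
```

```text
[3.000e-01 2.289e+02 5.004e+02 3.817e+02 4.590e+01 3.188e+02 7.630e+01]
[572.2 239.7 103.9]
[ 0.4  0.5 -0.2] [-1.9  0.2 -1.2] [ 2.8 -0.2  3.7] [-1.1  0.9 -2.4] [ 0.2 -0.8 -0.6] [-1.   0.8  0.8] [3.2 0.  3.2] [-3.   1.3 -2.6] [ 0.5 -1.2 -0.7] 
start -20 0.0 [-0.39  0.32  1.76  0.04  0.45  1.5 ]
start 0 0.0 [-0.51  0.33  1.75  0.53  0.58  0.69]
start 20 0.0 [-0.6   0.39  1.66  0.68  0.83  0.22]
(np.float64(1.04), 20, 60, 0, 150, 120, array([18.4, -6.7, 28.1]), array([-0.8 ,  0.98,  1.5 ,  1.35,  1.74,  1.68]), array([-0.16, -0.85, -0.5 ]))
(np.float64(1.01), 0, 45, 0, 180, 125, array([ 17.3, -13.8,  33.2]), array([-0.81,  0.93,  1.68,  1.55,  1.59,  2.1 ]), array([-0.58, -0.58, -0.57]))
(np.float64(1.01), 0, 60, 0, 150, 120, array([ 18. , -11.7,  24.4]), array([-0.8 ,  0.98,  1.5 ,  1.35,  1.74,  1.68]), array([-0.16, -0.85, -0.5 ]))
(np.float64(1.01), 20, 45, 0, 180, 125, array([19.1, -8.2, 36.7]), array([-0.81,  0.93,  1.68,  1.55,  1.59,  2.1 ]), array([-0.58, -0.58, -0.57]))
(np.float64(1.0), 0, 45, 10, 150, 129, array([21.3, -8. , 26.6]), array([-0.82,  1.02,  1.69,  1.62,  1.74, 
[... 690 characters left out ...]
[22.5, -8.6, 35.2]), array([-0.82,  1.03,  1.66,  1.62,  1.74,  2.03]), array([-0.5 , -0.5 , -0.71]))
(np.float64(0.98), -20, 60, 0, 150, 120, array([ 17.3, -16.2,  20.4]), array([-0.8 ,  0.98,  1.5 ,  1.35,  1.74,  1.68]), array([-0.16, -0.85, -0.5 ]))
(np.float64(0.98), 0, 45, 0, 150, 120, array([18.3, -8. , 27.2]), array([-0.82,  0.92,  1.72,  1.54,  1.59,  1.55]), array([-0.38, -0.78, -0.5 ]))
(np.float64(0.98), 20, 45, 0, 150, 120, array([18.3, -2.6, 30.5]), array([-0.82,  0.92,  1.72,  1.54,  1.59,  1.55]), array([-0.38, -0.78, -0.5 ]))
(np.float64(0.97), -20, 45, 0, 150, 120, array([ 17.9, -12.9,  23.5]), array([-0.82,  0.92,  1.72,  1.54,  1.59,  1.55]), array([-0.38, -0.78, -0.5 ]))
```

```bash
python3 -m inch '[{"tx":-0.82,"ty":0,"tz":-0.57,"rx":0,"ry":0,"rz":0},{"tx":-0.82,"ty":0,"tz":-0.57,"rx":0,"ry":0,"rz":0},{"tx":-0.82,"ty":0,"tz":-0.57,"rx":0,"ry":0,"rz":0},{"tx":-0.82,"ty":0,"tz":-0.57,"rx":0,"ry":0,"rz":0},{"tx":-0.82,"ty":0,"tz":-0.57,"rx":0,"ry":0,"rz":0},{"tx":-0.41,"ty":0,"tz":-0.98,"rx":0,"ry":0,"rz":0},{"tx":0.57,"ty":0,"tz":-0.82,"rx":0,"ry":0,"rz":0},{"tx":0.57,"ty":0,"tz":-0.82,"rx":0,"ry":0,"rz":0}]' | head -2
python3 -m inch '[{"tx":0.57,"ty":0.6,"tz":-0.82,"rx":0,"ry":0,"rz":0},{"tx":0.57,"ty":1,"tz":-0.82,"rx":0,"ry":0,"rz":0},{"tx":0.57,"ty":1,"tz":-0.82,"rx":0,"ry":0,"rz":0},{"tx":0.57,"ty":1,"tz":-0.82,"rx":0,"ry":0,"rz":0},{"tx":0.57,"ty":1,"tz":-0.82,"rx":0,"ry":0,"rz":0},{"tx":0,"ty":1,"tz":0,"rx":0,"ry":0,"rz":0},{"tx":0,"ty":1,"tz":0,"rx":0,"ry":0,"rz":0},{"tx":0,"ty":1,"tz":0,"rx":0,"ry":0,"rz":0}]' | head -2
python3 -m inch '[{"tx":0,"ty":1,"tz":0,"rx":0,"ry":0,"rz":0},{"tx":0,"ty":1,"tz":0,"rx":0,"ry":0,"rz":0},{"tx":0,"ty":1,"tz":0,"rx":0,"ry":0,"rz":0},{"tx":0,"ty":1,"tz":0,"rx":0,"ry":0,"rz":0},{"tx":0,"ty":1,"tz":0,"rx":0,"ry":0,"rz":0},{"tx":0,"ty":1,"tz":0,"rx":0,"ry":0,"rz":0},{"tx":0.4,"ty":1,"tz":0.28,"rx":0,"ry":0,"rz":0},{"tx":0,"ty":0,"tz":0,"rx":0,"ry":0,"rz":0}]'
python3 - <<'E'
from h import *
st(); to(633.8,-166,214.6,np.radians([180,-34.9,0]))
E
```

```text
t: 19.45
tcp_pos: [459.3, 251.6, 168.4]
t: 20.45
tcp_pos: [449.2, 99.7, 268.1]
t: 21.45
tcp_pos: [448.6, -40.9, 268.4]
tcp_rot: [3.138, -0.588, -0.079]
contact_force: [0.4, 0.7, -1.5]
grip_width: 65.9
grasp_force: 24.8
t 21.45 tcp [448.6 -40.9 268.4] rpy [179.8 -33.7  -4.5] F [ 0.4  0.7 -1.5] w 65.9 g 24.8 q [-0.38 -0.13  2.11  0.28  0.62  1.09]
shift [6.59 5.48 7.65]
turn [ 0.69  0.3  -0.93]
```

```bash
python3 -m inch '[{"tx":0.82,"ty":0.69,"tz":0.96,"rx":0,"ry":0,"rz":0},{"tx":0.82,"ty":0.69,"tz":0.96,"rx":0,"ry":0,"rz":0},{"tx":0.82,"ty":0.69,"tz":0.96,"rx":0,"ry":0,"rz":0},{"tx":0.82,"ty":0.69,"tz":0.96,"rx":0,"ry":0,"rz":0},{"tx":0.82,"ty":0.69,"tz":0.96,"rx":0,"ry":0,"rz":0},{"tx":0.82,"ty":0.69,"tz":0.96,"rx":0,"ry":0,"rz":0},{"tx":0.82,"ty":0.69,"tz":0.96,"rx":0,"ry":0,"rz":0},{"tx":0.82,"ty":0.69,"tz":0.96,"rx":0,"ry":0,"rz":0}]' | head -2
python3 -m inch '[{"tx":0,"ty":0,"tz":0,"rx":0.35,"ry":0.15,"rz":-0.47},{"tx":0,"ty":0,"tz":0,"rx":0.35,"ry":0.15,"rz":-0.47},{"tx":0,"ty":0,"tz":0,"rx":0,"ry":0,"rz":0}]' | head -3
cat > pour.py <<'E'
from h import *; from kin import *
b=np.array([623,-166]); Rg=Ro.from_euler("xyz",[179.8,-34.9,-4.4],True); c=Rg.inv().apply([0,0,1])
def tcp(R,h):
    cc=R.apply(c); g=np.array([*(b-45*cc[:2]),h]); return g+18.8*R.apply([0,0,1])
R1=Ro.from_euler("z",45,True)*Ro.from_euler("y",-90,True)*Ro.from_euler("x",180,True)*Ro.from_euler("z",180,True)
s=arm.sense(); R=Ro.from_euler("xyz",s["tcp_rot"]); st()
print("tilt",np.degrees(np.arccos(R.apply(c)[2])).round(1))
rv=(R.inv()*R1).as_rotvec(); u=np.degrees(rv)/4; print("turn left",u.round(2),np.linalg.norm(u).round(1))
for n in (12,24,40):
    f=min(1,n/max(np.linalg.norm(u),1e-6)); Rn=R*Ro.from_rotvec(rv*f); p=tcp(Rn,230-45*f)
    q,er=ik(p,Rn,s["joint_pos"]); print(n,"world shift",(p-s["tcp_pos"]).round(1),"tool",(R.inv().apply(p-s["tcp_pos"])/20).round(2),er.round(3),q.round(2))
E
python3 pour.py
```

```text
t: 22.45
tcp_pos: [634.4, -164.6, 213.4]
t: 22.82
tcp_pos: [633.6, -164.8, 213.5]
tcp_rot: [-3.14, -0.608, 0.002]
t 22.82 tcp [ 633.6 -164.8  213.5] rpy [-1.799e+02 -3.480e+01  1.000e-01] F [-0.6  0.6 -2. ] w 66.0 g 24.8 q [-0.51  0.34  1.75  0.54  0.58  0.68]
tilt 0.2
turn left [ 17.35 -13.7   33.22] 39.9
12 world shift [ -9.2  36.9 -12.3] tool [-0.73 -1.84  0.25] 0.0 [-0.62  0.49  1.54  0.69  1.12  1.21]
24 world shift [ -0.1  57.6 -20.1] tool [-0.57 -2.88  0.83] 0.0 [-0.73  0.69  1.5   1.01  1.43  1.62]
40 world shift [ 28.9  38.1 -28.5] tool [ 0.38 -1.9   2.  ] 0.0 [-0.81  0.91  1.68  1.55  1.59  2.12]
```

```bash
python3 -m inch '[{"tx":0,"ty":-0.15,"tz":0,"rx":0.43,"ry":-0.34,"rz":0.83},{"tx":0,"ty":-0.15,"tz":0,"rx":0.43,"ry":-0.34,"rz":0.83},{"tx":0,"ty":-0.15,"tz":0,"rx":0.43,"ry":-0.34,"rz":0.83},{"tx":0,"ty":-0.15,"tz":0,"rx":0.43,"ry":-0.34,"rz":0.83},{"tx":0,"ty":-0.15,"tz":0,"rx":0.43,"ry":-0.34,"rz":0.83},{"tx":0,"ty":-0.15,"tz":0,"rx":0.43,"ry":-0.34,"rz":0.83},{"tx":0,"ty":-0.15,"tz":0,"rx":0.43,"ry":-0.34,"rz":0.83},{"tx":0,"ty":0,"tz":0,"rx":0,"ry":0,"rz":0}]' | head -2
python3 -m inch '[{"tx":0,"ty":-0.15,"tz":0,"rx":0.43,"ry":-0.34,"rz":0.83},{"tx":0,"ty":-0.15,"tz":0,"rx":0.43,"ry":-0.34,"rz":0.83},{"tx":0,"ty":-0.15,"tz":0,"rx":0.43,"ry":-0.34,"rz":0.83},{"tx":0,"ty":-0.15,"tz":0,"rx":0.43,"ry":-0.34,"rz":0.83},{"tx":0,"ty":-0.15,"tz":0,"rx":0.43,"ry":-0.34,"rz":0.83},{"tx":0,"ty":-0.15,"tz":0,"rx":0.43,"ry":-0.34,"rz":0.83},{"tx":0,"ty":0,"tz":0,"rx":0,"ry":0,"rz":0}]' | head -2
python3 pour.py
```

```text
t: 23.82
tcp_pos: [636.0, -145.2, 217.3]
t: 24.7
tcp_pos: [641.7, -130.9, 225.4]
t 24.7 tcp [ 641.7 -130.9  225.4] rpy [-143.4   -3.6  -36.7] F [ 0.2 -1.1 -1.8] w 65.9 g 24.8 q [-0.62  0.5   1.45  0.69  1.2   1.31]
tilt 46.2
turn left [11.72 -9.33 22.47] 27.0
12 world shift [ -6.8  24.  -24.4] tool [-1.06  0.08  1.38] 0.0 [-0.74  0.69  1.5   1.04  1.45  1.67]
24 world shift [ 15.1  11.7 -36.9] tool [0.14 0.37 2.04] 0.0 [-0.81  0.88  1.63  1.44  1.57  2.03]
40 world shift [ 20.8   4.2 -40.4] tool [0.58 0.59 2.12] 0.0 [-0.81  0.91  1.68  1.55  1.59  2.12]
```

```bash
python3 -m inch '[{"tx":-0.4,"ty":0.03,"tz":0.55,"rx":0.43,"ry":-0.34,"rz":0.83},{"tx":-0.35,"ty":0.03,"tz":0.55,"rx":0.43,"ry":-0.34,"rz":0.83},{"tx":-0.3,"ty":0.02,"tz":0.5,"rx":0.43,"ry":-0.34,"rz":0.83},{"tx":0,"ty":0,"tz":0,"rx":0.43,"ry":-0.34,"rz":0.83},{"tx":0,"ty":0,"tz":0,"rx":0.43,"ry":-0.34,"rz":0.83},{"tx":0,"ty":0,"tz":0,"rx":0.43,"ry":-0.34,"rz":0.83},{"tx":0,"ty":0,"tz":0,"rx":0.43,"ry":-0.34,"rz":0.83},{"tx":0,"ty":0,"tz":0,"rx":0.43,"ry":-0.34,"rz":0.83}]' | head -2
python3 pour.py
```

```text
t: 25.7
tcp_pos: [637.3, -103.8, 199.6]
t 25.7 tcp [ 637.3 -103.8  199.6] rpy [-131.2   22.7  -49. ] F [-0.4 -0.3 -1.2] w 66.1 g 24.8 q [-0.69  0.63  1.49  0.93  1.36  1.54]
tilt 73.9
turn left [ 8.2  -6.58 15.79] 19.0
12 world shift [12.  -8.  -1.9] tool [ 0.68 -0.26  0.02] 0.0 [-0.79  0.81  1.58  1.3   1.54  1.92]
24 world shift [ 25.2 -22.9 -14.6] tool [ 1.84 -0.11  0.17] 0.0 [-0.81  0.91  1.68  1.55  1.59  2.12]
40 world shift [ 25.2 -22.9 -14.6] tool [ 1.84 -0.11  0.17] 0.0 [-0.81  0.91  1.68  1.55  1.59  2.12]
```

```bash
python3 -m inch '[{"tx":0.06,"ty":0,"tz":0,"rx":0.43,"ry":-0.34,"rz":0.83},{"tx":0.06,"ty":0,"tz":0,"rx":0.43,"ry":-0.34,"rz":0.83},{"tx":0.06,"ty":0,"tz":0,"rx":0.43,"ry":-0.34,"rz":0.83},{"tx":0.06,"ty":0,"tz":0,"rx":0.43,"ry":-0.34,"rz":0.83},{"tx":0.06,"ty":0,"tz":0,"rx":0.43,"ry":-0.34,"rz":0.83},{"tx":0.06,"ty":0,"tz":0,"rx":0.43,"ry":-0.34,"rz":0.83},{"tx":0.06,"ty":0,"tz":0,"rx":0.43,"ry":-0.34,"rz":0.83},{"tx":0.06,"ty":0,"tz":0,"rx":0.43,"ry":-0.34,"rz":0.83}]' | head -2
python3 -m inch '[{"tx":0.1,"ty":0,"tz":0,"rx":0.43,"ry":-0.34,"rz":0.83},{"tx":0.1,"ty":0,"tz":0,"rx":0.43,"ry":-0.34,"rz":0.83},{"tx":0.1,"ty":0,"tz":0,"rx":0.43,"ry":-0.34,"rz":0.83},{"tx":0.1,"ty":0,"tz":0,"rx":0.43,"ry":-0.34,"rz":0.83},{"tx":0.1,"ty":0,"tz":0,"rx":0.43,"ry":-0.34,"rz":0.83},{"tx":0.1,"ty":0,"tz":0,"rx":0.43,"ry":-0.34,"rz":0.83},{"tx":0.1,"ty":0,"tz":0,"rx":0.43,"ry":-0.34,"rz":0.83},{"tx":0.1,"ty":0,"tz":0,"rx":0.43,"ry":-0.34,"rz":0.83}]' | head -2
python3 -m inch '[{"tx":0.1,"ty":0,"tz":0,"rx":0.43,"ry":-0.34,"rz":0.83},{"tx":0.1,"ty":0,"tz":0,"rx":0.43,"ry":-0.34,"rz":0.83},{"tx":0,"ty":0,"tz":0,"rx":0,"ry":0,"rz":0},{"tx":0,"ty":0,"tz":0,"rx":0,"ry":0,"rz":0},{"tx":0,"ty":0,"tz":0,"rx":0,"ry":0,"rz":0}]' | head -2
python3 pour.py
python3 - <<'E'
from h import *
a,W,s=snap("top"); b,W2,s2=snap("scene")
save(np.hstack([cv2.resize(a[100:260,300:460],(400,400)),cv2.resize(b[120:280,190:350],(400,400))]),"p1.png")
E
```

```text
t: 26.7
tcp_pos: [642.0, -109.9, 194.1]
t: 27.7
tcp_pos: [645.6, -116.2, 180.0]
t: 28.32
tcp_pos: [645.9, -116.9, 176.6]
t 28.32 tcp [ 645.9 -116.9  176.6] rpy [-116.9   85.8  -70.1] F [-0.1  0.2 -0.5] w 66.2 g 24.8 q [-0.82  0.9   1.72  1.5   1.58  2.03]
tilt 122.9
turn left [ 0.44 -0.46  0.95] 1.2
12 world shift [16.5 -9.8  8.4] tool [-0.37 -0.96  0.2 ] 0.0 [-0.81  0.91  1.68  1.55  1.59  2.12]
24 world shift [16.5 -9.8  8.4] tool [-0.37 -0.96  0.2 ] 0.0 [-0.81  0.91  1.68  1.55  1.59  2.12]
40 world shift [16.5 -9.8  8.4] tool [-0.37 -0.96  0.2 ] 0.0 [-0.81  0.91  1.68  1.55  1.59  2.12]
```

View pics/p1.png

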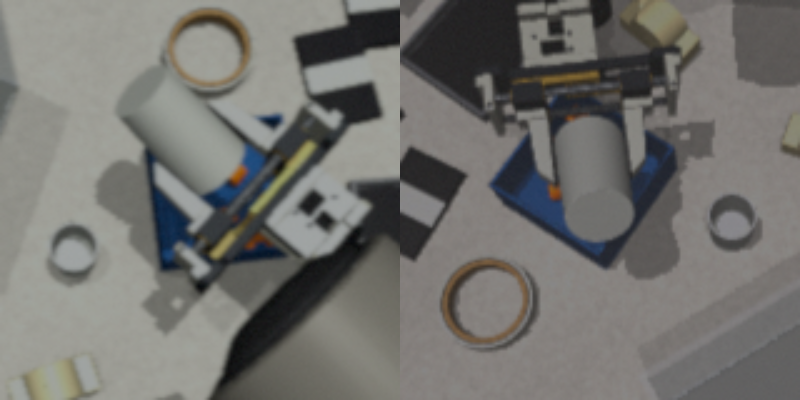

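The picture shows the cup tipped over the bin with its mouth down-back; orange inserts lie in the bin at (235,175), and none show outside it. I shake once and go back up.

```bash
python3 -m inch '[{"tx":0,"ty":0,"tz":0.6,"rx":0,"ry":0,"rz":0},{"tx":0,"ty":0,"tz":-0.6,"rx":0,"ry":0,"rz":0},{"tx":0,"ty":0,"tz":0.6,"rx":0,"ry":0,"rz":0},{"tx":0,"ty":0,"tz":-0.6,"rx":0,"ry":0,"rz":0},{"tx":0,"ty":0,"tz":0,"rx":0,"ry":0,"rz":0},{"tx":0,"ty":0,"tz":0,"rx":0,"ry":0,"rz":0}]'
python3 - <<'E'
from h import *
st(); to(*(arm.sense()["tcp_pos"]+[0,0,50]),np.radians([180,-34.9,0]))
E
```

```text
t: 29.18
tcp_pos: [645.7, -117.1, 176.2]
tcp_rot: [-2.047, 1.498, -1.231]
contact_force: [0.4, -0.8, -0.7]
grip_width: 66.1
grasp_force: 24.8
t 29.18 tcp [ 645.7 -117.1  176.2] rpy [-117.3   85.8  -70.6] F [ 0.4 -0.8 -0.7] w 66.1 g 24.8 q [-0.82  0.9   1.72  1.5   1.58  2.03]
shift [-2.49 -0.16 -0.08]
turn [-16.76  13.29 -32.34]
```

```bash
python3 -m inch '[{"tx":-0.83,"ty":0,"tz":0,"rx":0,"ry":0,"rz":0},{"tx":-0.83,"ty":0,"tz":0,"rx":0,"ry":0,"rz":0},{"tx":-0.83,"ty":0,"tz":0,"rx":0,"ry":0,"rz":0},{"tx":0,"ty":0,"tz":0,"rx":-0.43,"ry":0.34,"rz":-0.83},{"tx":0,"ty":0,"tz":0,"rx":-0.43,"ry":0.34,"rz":-0.83},{"tx":0,"ty":0,"tz":0,"rx":-0.43,"ry":0.34,"rz":-0.83},{"tx":0,"ty":0,"tz":0,"rx":-0.43,"ry":0.34,"rz":-0.83},{"tx":0,"ty":0,"tz":0,"rx":-0.43,"ry":0.34,"rz":-0.83}]' | head -2
python3 -m inch '[{"tx":0,"ty":0,"tz":0,"rx":-0.43,"ry":0.34,"rz":-0.83},{"tx":0,"ty":0,"tz":0,"rx":-0.43,"ry":0.34,"rz":-0.83},{"tx":0,"ty":0,"tz":0,"rx":-0.43,"ry":0.34,"rz":-0.83},{"tx":0,"ty":0,"tz":0,"rx":-0.43,"ry":0.34,"rz":-0.83},{"tx":0,"ty":0,"tz":0,"rx":-0.43,"ry":0.34,"rz":-0.83},{"tx":0,"ty":0,"tz":0,"rx":-0.43,"ry":0.34,"rz":-0.83},{"tx":0,"ty":0,"tz":0,"rx":-0.43,"ry":0.34,"rz":-0.83},{"tx":0,"ty":0,"tz":0,"rx":-0.43,"ry":0.34,"rz":-0.83}]' | head -2
python3 -m inch '[{"tx":0,"ty":0,"tz":0,"rx":-0.43,"ry":0.34,"rz":-0.83},{"tx":0,"ty":0,"tz":0,"rx":-0.43,"ry":0.34,"rz":-0.83},{"tx":0,"ty":0,"tz":0,"rx":-0.43,"ry":0.34,"rz":-0.83},{"tx":0,"ty":0,"tz":0,"rx":-0.43,"ry":0.34,"rz":-0.83},{"tx":0,"ty":0,"tz":0,"rx":-0.43,"ry":0.34,"rz":-0.83},{"tx":0,"ty":0,"tz":0,"rx":-0.43,"ry":0.34,"rz":-0.83},{"tx":0,"ty":0,"tz":0,"rx":-0.43,"ry":0.34,"rz":-0.83},{"tx":0,"ty":0,"tz":0,"rx":-0.43,"ry":0.34,"rz":-0.83}]' | head -2
python3 -m inch '[{"tx":0,"ty":0,"tz":0,"rx":-0.43,"ry":0.34,"rz":-0.83},{"tx":0,"ty":0,"tz":0,"rx":-0.43,"ry":0.34,"rz":-0.83},{"tx":0,"ty":0,"tz":0,"rx":-0.43,"ry":0.34,"rz":-0.83},{"tx":0,"ty":0,"tz":0,"rx":-0.43,"ry":0.34,"rz":-0.83},{"tx":0,"ty":0,"tz":0,"rx":-0.43,"ry":0.34,"rz":-0.83},{"tx":0,"ty":0,"tz":0,"rx":-0.43,"ry":0.34,"rz":-0.83},{"tx":0,"ty":0,"tz":0,"rx":-0.43,"ry":0.34,"rz":-0.83},{"tx":0,"ty":0,"tz":0,"rx":-0.43,"ry":0.34,"rz":-0.83}]' | head -2
python3 - <<'E'
from h import *
st(); to(455,-40,266,np.radians([180,-34.9,-4.4]))
E
```

```text
t: 30.18
tcp_pos: [644.6, -113.4, 225.6]
t: 31.18
tcp_pos: [644.6, -113.3, 225.9]
t: 32.17
tcp_pos: [644.6, -113.3, 225.9]
t: 33.17
tcp_pos: [644.5, -113.3, 225.9]
t 33.17 tcp [ 644.5 -113.3  225.9] rpy [-149.5  -12.7  -30.5] F [ 0.3  0.2 -1.8] w 66.3 g 24.8 q [-0.55  0.44  1.51  0.62  1.06  1.22]
shift [-9.34 -0.69 -4.42]
turn [-4.78  3.69 -7.25]
```

```bash
python3 -m inch '[{"tx":0,"ty":0,"tz":0,"rx":-0.6,"ry":0.46,"rz":-0.91},{"tx":0,"ty":0,"tz":0,"rx":-0.6,"ry":0.46,"rz":-0.91},{"tx":0,"ty":0,"tz":0,"rx":-0.6,"ry":0.46,"rz":-0.91},{"tx":0,"ty":0,"tz":0,"rx":-0.6,"ry":0.46,"rz":-0.91},{"tx":0,"ty":0,"tz":0,"rx":-0.6,"ry":0.46,"rz":-0.91},{"tx":0,"ty":0,"tz":0,"rx":-0.6,"ry":0.46,"rz":-0.91},{"tx":0,"ty":0,"tz":0,"rx":-0.6,"ry":0.46,"rz":-0.9},{"tx":0,"ty":0,"tz":0,"rx":-0.6,"ry":0.46,"rz":-0.9}]' | head -2
python3 - <<'E'
from h import *
st(); to(455,-40,266,np.radians([180,-34.9,-4.4]))
d=np.load("s0.npz")
for n in("scene","top"):
    a,W,s=snap(n); np.savez(n+"2.npz",a=a,W=W); hsv=cv2.cvtColor(a,cv2.COLOR_RGB2HSV).astype(int); m=(hsv[...,0]<18)&(hsv[...,1]>110)&(hsv[...,2]>60)
    k,l,stt,c=cv2.connectedComponentsWithStats(m.astype(np.uint8))
    for i in range(1,k):
        if stt[i,4]>5: print(n,c[i].round(),stt[i,4],np.nanmedian(W[l==i],0).round())
    if n=="top": save(cv2.resize(a[135:215,350:430],(560,560),interpolation=cv2.INTER_CUBIC),"b1.png")
E
```

```text
t: 34.17
tcp_pos: [644.5, -113.0, 226.2]
t 34.17 tcp [ 644.5 -113.   226.2] rpy [179.9 -34.8  -4.3] F [-0.5 -0.  -0.9] w 65.7 g 24.8 q [-0.37  0.31  1.75  0.34  0.52  1.03]
shift [-6.84 -2.92 -7.19]
turn [0.02 0.01 0.02]
scene [249. 179.] 22 [ 624. -227.   22.]
scene [253. 196.] 49 [ 653. -186.   23.]
scene [218. 236.] 80 [ 795. -191.   23.]
scene [239. 234.] 6 [ 757. -145.   24.]
top [130.  77.] 20 [877. 482. 136.]
top [378. 107.] 6 [ 829. -155.   15.]
top [407. 182.] 22 [ 607. -217.   27.]
top [412. 195.] 16 [ 577. -235.   23.]
```

View pics/b1.png

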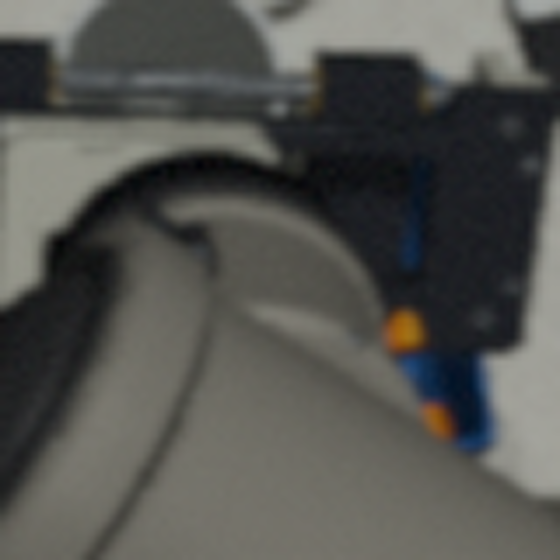

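The arm blocks the bin here, with only two inserts visible at (405,328) and (437,418). I move off with the cup and look again.

```bash
python3 -m inch '[{"tx":-0.86,"ty":-0.36,"tz":-0.9,"rx":0,"ry":0,"rz":0},{"tx":-0.86,"ty":-0.36,"tz":-0.9,"rx":0,"ry":0,"rz":0},{"tx":-0.86,"ty":-0.36,"tz":-0.9,"rx":0,"ry":0,"rz":0},{"tx":-0.86,"ty":-0.36,"tz":-0.9,"rx":0,"ry":0,"rz":0},{"tx":-0.86,"ty":-0.36,"tz":-0.9,"rx":0,"ry":0,"rz":0},{"tx":-0.86,"ty":-0.36,"tz":-0.9,"rx":0,"ry":0,"rz":0},{"tx":-0.86,"ty":-0.36,"tz":-0.9,"rx":0,"ry":0,"rz":0},{"tx":-0.86,"ty":-0.36,"tz":-0.9,"rx":0,"ry":0,"rz":0}]' | head -2
python3 -m inch '[{"tx":0,"ty":-1,"tz":0,"rx":0,"ry":0,"rz":0},{"tx":0,"ty":-1,"tz":0,"rx":0,"ry":0,"rz":0},{"tx":0,"ty":-1,"tz":0,"rx":0,"ry":0,"rz":0},{"tx":0,"ty":-1,"tz":0,"rx":0,"ry":0,"rz":0},{"tx":0,"ty":-1,"tz":0,"rx":0,"ry":0,"rz":0},{"tx":0,"ty":-1,"tz":0,"rx":0,"ry":0,"rz":0},{"tx":0,"ty":-1,"tz":0,"rx":0,"ry":0,"rz":0},{"tx":0,"ty":-1,"tz":0,"rx":0,"ry":0,"rz":0}]' | head -2
python3 -m inch '[{"tx":0,"ty":-1,"tz":0,"rx":0,"ry":0,"rz":0},{"tx":0,"ty":-1,"tz":0,"rx":0,"ry":0,"rz":0},{"tx":0,"ty":-1,"tz":0,"rx":0,"ry":0,"rz":0},{"tx":0,"ty":-1,"tz":0,"rx":0,"ry":0,"rz":0},{"tx":0,"ty":0,"tz":0,"rx":0,"ry":0,"rz":0}]' | head -2
python3 - <<'E'
from h import *
st(); to(455,254,140,np.radians([180,-34.9,-4.4]))
a,W,s=snap("scene"); b,W2,s2=snap("top")
save(np.hstack([cv2.resize(a[145:230,220:305],(400,400)),cv2.resize(b[135:220,345:430],(400,400))]),"b2.png")
for im,w in((a,W),(b,W2)):
    hsv=cv2.cvtColor(im,cv2.COLOR_RGB2HSV).astype(int); m=(hsv[...,0]<18)&(hsv[...,1]>110)&(hsv[...,2]>60)
    k,l,stt,c=cv2.connectedComponentsWithStats(m.astype(np.uint8))
    print([(c[i].round().tolist(),int(stt[i,4]),np.nanmedian(w[l==i],0).round().tolist()) for i in range(1,k) if stt[i,4]>5])
E
```

```text
t: 35.28
tcp_pos: [453.9, -40.4, 266.4]
t: 36.28
tcp_pos: [467.2, 119.4, 266.5]
t: 36.9
tcp_pos: [473.6, 199.5, 266.5]
t 36.9 tcp [473.6 199.5 266.5] rpy [-179.8  -34.7   -4.5] F [ 0.1  0.4 -1. ] w 66.0 g 24.8 q [ 0.42  0.06  1.94 -0.46  0.64  2.37]
shift [-4.54 -2.63  4.55]
turn [-0.02  0.04 -0.03]
[([261.0, 166.0], 54, [574.0, -226.0, 22.0]), ([273.0, 176.0], 99, [576.0, -183.0, 22.0]), ([251.0, 178.0], 53, [619.0, -223.0, 21.0]), ([264.0, 181.0], 99, [601.0, -194.0, 23.0]), ([253.0, 196.0], 48, [652.0, -186.0, 22.0]), ([217.0, 236.0], 78, [796.0, -191.0, 23.0]), ([239.0, 236.0], 9, [760.0, -142.0, 24.0])]
[([130.0, 77.0], 22, [877.0, 482.0, 134.0]), ([378.0, 107.0], 6, [830.0, -156.0, 16.0]), ([394.0, 169.0], 35, [649.0, -190.0, 23.0]), ([408.0, 181.0], 44, [615.0, -224.0, 23.0]), ([393.0, 185.0], 9, [605.0, -186.0, 24.0]), ([400.0, 189.0], 39, [594.0, -203.0, 23.0]), ([388.0, 189.0], 7, [594.0, -172.0, 23.0]), ([388.0, 196.0], 39, [573.0, -171.0, 23.0]), ([410.0, 195.0], 25, [576.0, -227.0, 24.0])]
```

View pics/b2.png

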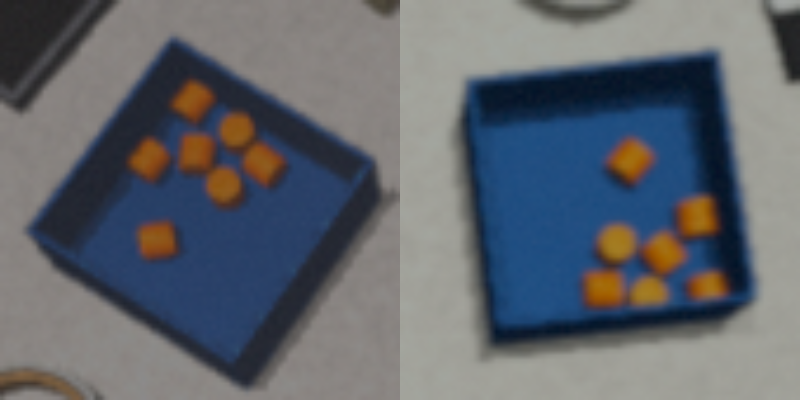

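Both views show seven orange inserts inside the bin (scene crop (190,100)–(160,240), top crop (630,160)–(710,285)). Now the cup goes back into the cabinet.

```bash
python3 -m inch '[{"tx":0,"ty":-0.85,"tz":0,"rx":0,"ry":0,"rz":0},{"tx":0,"ty":-0.85,"tz":0,"rx":0,"ry":0,"rz":0},{"tx":0,"ty":-0.8,"tz":0,"rx":0,"ry":0,"rz":0},{"tx":-0.57,"ty":0,"tz":0.82,"rx":0,"ry":0,"rz":0},{"tx":-0.57,"ty":0,"tz":0.82,"rx":0,"ry":0,"rz":0},{"tx":-0.57,"ty":0,"tz":0.82,"rx":0,"ry":0,"rz":0},{"tx":-0.57,"ty":0,"tz":0.82,"rx":0,"ry":0,"rz":0},{"tx":-0.57,"ty":0,"tz":0.82,"rx":0,"ry":0,"rz":0}]' | head -2
python3 -m inch '[{"tx":-0.57,"ty":0,"tz":0.82,"rx":0,"ry":0,"rz":0},{"tx":0.25,"ty":0,"tz":1,"rx":0,"ry":0,"rz":0},{"tx":0.25,"ty":0,"tz":1,"rx":0,"ry":0,"rz":0},{"tx":0,"ty":0,"tz":0,"rx":0,"ry":0,"rz":0}]' | head -3
python3 - <<'E'
from h import *
st(); to(653.5,233,103,np.radians([179.9,-34.9,-4.4]))
E
```

```text
t: 38.0
tcp_pos: [477.5, 247.7, 166.2]
t: 38.5
tcp_pos: [508.6, 244.9, 118.7]
tcp_rot: [-3.14, -0.605, -0.082]
t 38.5 tcp [508.6 244.9 118.7] rpy [-179.9  -34.7   -4.7] F [ 0.   0.1 -0.4] w 66.2 g 24.8 q [ 0.48  0.38  2.02 -0.99  0.37  3.01]
shift [5.53 0.01 4.78]
turn [-0.    0.06 -0.06]
```

```bash
python3 -m inch '[{"tx":0.79,"ty":0,"tz":0.68,"rx":0,"ry":0,"rz":0},{"tx":0.79,"ty":0,"tz":0.68,"rx":0,"ry":0,"rz":0},{"tx":0.79,"ty":0,"tz":0.68,"rx":0,"ry":0,"rz":0},{"tx":0.79,"ty":0,"tz":0.68,"rx":0,"ry":0,"rz":0},{"tx":0.79,"ty":0,"tz":0.68,"rx":0,"ry":0,"rz":0},{"tx":0.79,"ty":0,"tz":0.68,"rx":0,"ry":0,"rz":0},{"tx":0.79,"ty":0,"tz":0.68,"rx":0,"ry":0,"rz":0},{"tx":0,"ty":0,"tz":0,"rx":0,"ry":0,"rz":0}]' | head -4
python3 - <<'E'
from h import *
st(); to(653.5,233,72,np.radians([179.9,-34.9,-4.4]))
im,W,s=snap("scene"); hsv=cv2.cvtColor(im,cv2.COLOR_RGB2HSV).astype(int); m=(hsv[...,0]<18)&(hsv[...,1]>110)&(hsv[...,2]>50)
k,l,stt,c=cv2.connectedComponentsWithStats(m.astype(np.uint8)); print([(c[i].round().tolist(),int(stt[i,4])) for i in range(1,k) if stt[i,4]>5])
E
```

```text
t: 39.5
tcp_pos: [653.5, 234.3, 104.9]
tcp_rot: [-3.139, -0.607, -0.082]
contact_force: [0.1, 0.1, -0.1]
t 39.5 tcp [653.5 234.3 104.9] rpy [-179.8  -34.8   -4.7] F [ 0.1  0.1 -0.1] w 66.1 g 24.8 q [ 0.34  0.57  1.72 -0.69  0.37  2.58]
shift [-0.94  0.07  1.36]
turn [-0.03  0.03 -0.06]
[([261.0, 166.0], 55), ([273.0, 176.0], 99), ([251.0, 178.0], 53), ([264.0, 181.0], 98), ([253.0, 196.0], 48), ([217.0, 237.0], 81), ([239.0, 235.0], 9), ([234.0, 250.0], 6)]
```

```bash
python3 -m inch '[{"tx":-0.4,"ty":0,"tz":0.58,"rx":0,"ry":0,"rz":0},{"tx":-0.3,"ty":0,"tz":0.44,"rx":0,"ry":0,"rz":0},{"tx":-0.15,"ty":0,"tz":0.21,"rx":0,"ry":0,"rz":0},{"tx":0,"ty":0,"tz":0,"rx":0,"ry":0,"rz":0}]' | tail -5
python3 -m inch '[{"tx":-0.03,"ty":0,"tz":0.05,"rx":0,"ry":0,"rz":0},{"tx":-0.03,"ty":0,"tz":0.05,"rx":0,"ry":0,"rz":0},{"tx":0,"ty":0,"tz":0,"rx":0,"ry":0,"rz":0}]'
```

```text
tcp_pos: [652.3, 235.0, 74.3]
tcp_rot: [-3.14, -0.606, -0.08]
contact_force: [0.1, 1.0, -0.4]
grip_width: 65.9
grasp_force: 24.8
t: 40.42
tcp_pos: [653.2, 235.0, 72.1]
tcp_rot: [-3.139, -0.607, -0.08]
contact_force: [-0.1, -0.3, -1.1]
grip_width: 65.9
grasp_force: 24.8
```

```bash
python3 -m inch '[{"tx":-0.04,"ty":0,"tz":0.06,"rx":0,"ry":0,"rz":0},{"tx":0,"ty":0,"tz":0,"rx":0,"ry":0,"rz":0}]' | sed -n 2,4p
python3 -m inch '[{"tx":-0.04,"ty":0,"tz":0.06,"rx":0,"ry":0,"rz":0},{"tx":0,"ty":0,"tz":0,"rx":0,"ry":0,"rz":0}]' | sed -n 2,4p
```

```text
tcp_pos: [653.9, 234.9, 71.9]
tcp_rot: [-3.139, -0.609, -0.081]
contact_force: [-3.4, -1.4, 6.5]
tcp_pos: [654.5, 234.8, 71.9]
tcp_rot: [-3.138, -0.611, -0.081]
contact_force: [-5.5, -4.0, 12.0]
```

```bash
python3 -m inch '[{"tx":0,"ty":0,"tz":0,"rx":0,"ry":0,"rz":0},{"tx":0,"ty":0,"tz":0,"rx":0,"ry":0,"rz":0},{"tx":0,"ty":0,"tz":0,"rx":0,"ry":0,"rz":0},{"tx":0,"ty":0,"tz":-0.5,"rx":0,"ry":0,"rz":0},{"tx":0,"ty":0,"tz":-0.8,"rx":0,"ry":0,"rz":0},{"tx":0,"ty":0,"tz":-1,"rx":0,"ry":0,"rz":0},{"tx":0,"ty":0,"tz":-1,"rx":0,"ry":0,"rz":0},{"tx":0,"ty":0,"tz":-1,"rx":0,"ry":0,"rz":0}]' -1
python3 -m inch '[{"tx":0,"ty":0,"tz":-1,"rx":0,"ry":0,"rz":0},{"tx":0,"ty":0,"tz":-1,"rx":0,"ry":0,"rz":0},{"tx":0,"ty":0,"tz":-1,"rx":0,"ry":0,"rz":0},{"tx":0,"ty":0,"tz":-1,"rx":0,"ry":0,"rz":0},{"tx":-0.5,"ty":0,"tz":-1,"rx":0,"ry":0,"rz":0},{"tx":-0.5,"ty":0,"tz":-1,"rx":0,"ry":0,"rz":0},{"tx":-0.5,"ty":0,"tz":-1,"rx":0,"ry":0,"rz":0},{"tx":0,"ty":0,"tz":0,"rx":0,"ry":0,"rz":0}]'
python3 - <<'E'
from h import *
st(); im,W,s=snap("wrist")
m=(abs(W[...,0]-645)<60)&(abs(W[...,1]-235)<60)&(W[...,2]>20)&(W[...,2]<125); p=W[m]; print(len(p))
for lo in (20,60,100,108):
    q=p[(p[:,2]>=lo)&(p[:,2]<lo+15)]
    if len(q)>5: print(lo,len(q),q.min(0).round(),q.max(0).round())
save(im,"w4.png")
E
```

```text
t: 41.92
tcp_pos: [603.4, 239.0, 141.4]
tcp_rot: [-3.138, -0.607, -0.08]
contact_force: [-0.5, 0.2, 1.3]
grip_width: 91.8
grasp_force: 0.0
t: 42.92
tcp_pos: [499.3, 247.3, 239.4]
tcp_rot: [-3.137, -0.608, -0.08]
contact_force: [-0.6, 0.2, 0.3]
grip_width: 91.8
grasp_force: 0.0
t 42.92 tcp [499.3 247.3 239.4] rpy [-179.8  -34.9   -4.6] F [-0.6  0.2  0.3] w 91.8 g 0.0 q [ 0.5   0.18  1.88 -0.56  0.62  2.53]
4578
20 391 [613. 205.  20.] [673. 264.  35.]
60 656 [612. 204.  60.] [674. 266.  75.]
100 1304 [610. 200. 100.] [678. 267. 115.]
108 803 [610. 200. 108.] [678. 267. 115.]
```

View pics/w4.png

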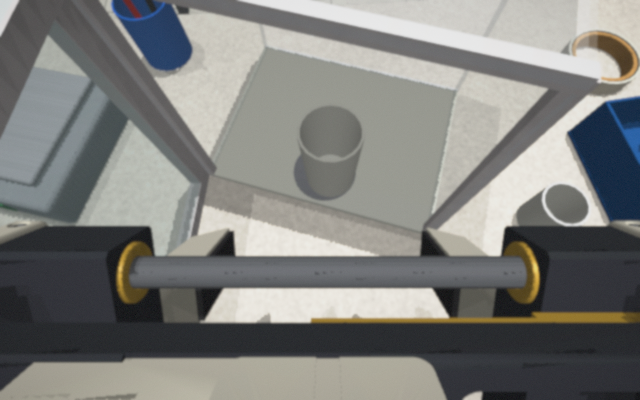

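The wrist view shows the empty cup upright in the cabinet at (331,150), centred at about (644,233). Next I take the handle again to shut the door.

```bash
python3 -m inch '[{"tx":0.57,"ty":0,"tz":-0.82,"rx":0,"ry":-1,"rz":0},{"tx":0.5,"ty":0,"tz":-0.87,"rx":0,"ry":-1,"rz":0},{"tx":0.4,"ty":0,"tz":-0.9,"rx":0,"ry":-1,"rz":0},{"tx":0.3,"ty":0,"tz":-0.95,"rx":0,"ry":-1,"rz":0},{"tx":0.3,"ty":0,"tz":-0.95,"rx":0,"ry":-1,"rz":0},{"tx":0,"ty":0,"tz":0,"rx":0,"ry":-1,"rz":0},{"tx":0,"ty":0,"tz":0,"rx":0,"ry":-1,"rz":0},{"tx":0,"ty":0,"tz":0,"rx":0,"ry":-1,"rz":0}]' 0.2 | head -3
python3 -m inch '[{"tx":0,"ty":0,"tz":0,"rx":0,"ry":-0.72,"rz":0},{"tx":0,"ty":0,"tz":0,"rx":0,"ry":0,"rz":0}]'
python3 - <<'E'
from h import *
from scipy.optimize import least_squares
P=np.array([(514.1,174.4),(491.5,191.5),(443.4,245.1),(400.2,362.5),(416.4,486.4)])
r=least_squares(lambda v:np.hypot(*(P-v[:2]).T)-v[2],[657,394,260]); H=r.x[:2]; print("hinge",r.x.round(1),r.fun.round(1))
st(); to(416.4,486.4,325,np.radians([180,0,-4.5]))
v=P[-1]-H; yaw=np.radians(-4.5); d=np.radians(4)
ch=np.array([[np.cos(d),-np.sin(d)],[np.sin(d),np.cos(d)]])@v-v
tx=np.array([np.cos(yaw),np.sin(yaw)]); ty=np.array([np.sin(yaw),-np.cos(yaw)])
print("close row",ch@tx/20,ch@ty/20)
im,W,s=snap("top"); z=W[...,2]; m=(z>283)&(z<298)&(abs(W[...,0]-416)<25)&(abs(W[...,1]-486)<25); print(m.sum(),np.median(W[m],0) if m.any() else "")
E
```

```text
t: 43.98
tcp_pos: [497.3, 246.6, 336.8]
tcp_rot: [-3.139, -0.045, -0.079]
t: 44.22
tcp_pos: [497.8, 246.3, 336.1]
tcp_rot: [-3.14, 0.003, -0.08]
contact_force: [0.2, 0.3, -0.4]
grip_width: 36.8
grasp_force: 0.0
hinge [660.4 391.5 261.8] [ 0. -0. -0.  0. -0.]
t 44.23 tcp [497.8 246.3 336.1] rpy [-179.9    0.2   -4.6] F [ 0.2  0.3 -0.4] w 36.8 g 0.0 q [0.32 0.34 1.22 0.   1.58 1.97]
shift [ -5.01 -11.64   0.59]
turn [-0.02  0.05 -0.02]
close row -0.23254672749487834 0.8836443943305108
39 [416.83272544 481.25185983 289.16552681]
```

```bash
python3 -m inch '[{"tx":-0.42,"ty":-0.97,"tz":0,"rx":0,"ry":0,"rz":0},{"tx":-0.42,"ty":-0.97,"tz":0,"rx":0,"ry":0,"rz":0},{"tx":-0.42,"ty":-0.97,"tz":0,"rx":0,"ry":0,"rz":0},{"tx":-0.42,"ty":-0.97,"tz":0,"rx":0,"ry":0,"rz":0},{"tx":-0.42,"ty":-0.97,"tz":0,"rx":0,"ry":0,"rz":0},{"tx":-0.42,"ty":-0.97,"tz":0,"rx":0,"ry":0,"rz":0},{"tx":-0.42,"ty":-0.97,"tz":0,"rx":0,"ry":0,"rz":0},{"tx":-0.42,"ty":-0.97,"tz":0,"rx":0,"ry":0,"rz":0}]' | head -2
python3 -m inch '[{"tx":-0.42,"ty":-0.97,"tz":0,"rx":0,"ry":0,"rz":0},{"tx":-0.42,"ty":-0.97,"tz":0,"rx":0,"ry":0,"rz":0},{"tx":-0.42,"ty":-0.97,"tz":0,"rx":0,"ry":0,"rz":0},{"tx":-0.4,"ty":-0.97,"tz":0,"rx":0,"ry":0,"rz":0},{"tx":0,"ty":0,"tz":0,"rx":0,"ry":0,"rz":0}]' | head -2
python3 - <<'E'
from h import *
st(); to(416.4,485.5,256,np.radians([180,0,-4.5]))
im,W,s=snap("wrist"); z=W[...,2]; m=(z>284)&(z<298)&(abs(W[...,0]-416)<25)&(abs(W[...,1]-486)<25); p=W[m]; print(m.sum(),np.median(p,0) if m.any() else "",p.min(0),p.max(0))
E
```

```text
t: 45.28
tcp_pos: [441.5, 408.1, 337.6]
t: 45.9
tcp_pos: [414.1, 488.2, 337.4]
t 45.9 tcp [414.1 488.2 337.4] rpy [-179.9    0.2   -4.4] F [-0.   0.9  0.6] w 36.9 g 0.0 q [0.75 0.52 0.94 0.   1.68 2.39]
shift [0.14 0.13 4.07]
turn [-0.02  0.04  0.02]
275 [417.52413204 483.27962417 289.11302905] [410.81431493 477.63964952 284.06417786] [422.2493861  489.27240105 291.87602376]
```

```bash
python3 -m inch '[{"tx":0.14,"ty":0.2,"tz":0.8,"rx":0,"ry":0,"rz":0},{"tx":0,"ty":0,"tz":0.8,"rx":0,"ry":0,"rz":0},{"tx":0,"ty":0,"tz":0.8,"rx":0,"ry":0,"rz":0},{"tx":0,"ty":0,"tz":0.8,"rx":0,"ry":0,"rz":0},{"tx":0,"ty":0,"tz":0.8,"rx":0,"ry":0,"rz":0},{"tx":0,"ty":0,"tz":0,"rx":0,"ry":0,"rz":0}]'
python3 -m inch '[{"tx":0,"ty":0,"tz":0,"rx":0,"ry":0,"rz":0},{"tx":0,"ty":0,"tz":0,"rx":0,"ry":0,"rz":0},{"tx":0,"ty":0,"tz":0,"rx":0,"ry":0,"rz":0},{"tx":0,"ty":0,"tz":0,"rx":0,"ry":0,"rz":0}]' 1 30
python3 -m inch '[{"tx":-0.23,"ty":0.88,"tz":0,"rx":0,"ry":0,"rz":-1},{"tx":-0.23,"ty":0.88,"tz":0,"rx":0,"ry":0,"rz":-1},{"tx":0,"ty":0,"tz":0,"rx":0,"ry":0,"rz":0}]'
```

```text
t: 46.7
tcp_pos: [417.2, 481.6, 256.9]
tcp_rot: [3.141, 0.004, -0.08]
contact_force: [0.2, 0.7, 0.3]
grip_width: 36.4
grasp_force: 0.0
t: 47.2
tcp_pos: [417.4, 482.8, 258.5]
tcp_rot: [-3.139, 0.002, -0.079]
contact_force: [0.5, 0.2, 2.6]
grip_width: 11.2
grasp_force: 30.0
t: 47.58
tcp_pos: [406.9, 447.3, 258.5]
tcp_rot: [-3.139, 0.001, 0.059]
contact_force: [1.6, -0.2, 1.8]
grip_width: 11.5
grasp_force: 30.0
```

```bash
python3 -m inch '[{"tx":-0.23,"ty":0.88,"tz":0,"rx":0,"ry":0,"rz":-1},{"tx":-0.23,"ty":0.88,"tz":0,"rx":0,"ry":0,"rz":-1},{"tx":-0.23,"ty":0.88,"tz":0,"rx":0,"ry":0,"rz":-1},{"tx":-0.23,"ty":0.88,"tz":0,"rx":0,"ry":0,"rz":-1},{"tx":-0.23,"ty":0.88,"tz":0,"rx":0,"ry":0,"rz":-1},{"tx":-0.23,"ty":0.88,"tz":0,"rx":0,"ry":0,"rz":-1},{"tx":-0.23,"ty":0.88,"tz":0,"rx":0,"ry":0,"rz":-1},{"tx":-0.23,"ty":0.88,"tz":0,"rx":0,"ry":0,"rz":-1}]'
python3 -m inch '[{"tx":-0.23,"ty":0.88,"tz":0,"rx":0,"ry":0,"rz":-1},{"tx":-0.23,"ty":0.88,"tz":0,"rx":0,"ry":0,"rz":-1},{"tx":-0.23,"ty":0.88,"tz":0,"rx":0,"ry":0,"rz":-1},{"tx":-0.23,"ty":0.88,"tz":0,"rx":0,"ry":0,"rz":-1},{"tx":-0.23,"ty":0.88,"tz":0,"rx":0,"ry":0,"rz":-1},{"tx":-0.23,"ty":0.88,"tz":0,"rx":0,"ry":0,"rz":-1},{"tx":-0.23,"ty":0.88,"tz":0,"rx":0,"ry":0,"rz":-1},{"tx":0,"ty":0,"tz":0,"rx":0,"ry":0,"rz":0}]'
python3 - <<'E'
from h import *
st(); s=arm.sense()["tcp_pos"]; H=np.array([660.4,391.5])
an=lambda p:np.degrees(np.arctan2(*(np.array(p)-H)[::-1]))%360
print("door left deg",an((514.1,174.9))-an(s[:2]), np.hypot(*(s[:2]-H)))
to(514.3,174.8,256)
E
```

```text
t: 48.58
tcp_pos: [415.6, 305.3, 258.5]
tcp_rot: [-3.139, -0.005, 0.62]
contact_force: [6.8, 2.6, 2.1]
grip_width: 11.2
grasp_force: 30.0
t: 49.58
tcp_pos: [485.4, 199.9, 258.5]
tcp_rot: [3.14, -0.008, 1.106]
contact_force: [5.4, 6.0, 3.2]
grip_width: 11.0
grasp_force: 30.0
t 49.58 tcp [485.4 199.9 258.5] rpy [179.9  -0.4  63.4] F [5.4 6.  3.2] w 11.0 g 30.0 q [0.24 0.31 1.47 0.01 1.35 0.7 ]
door left deg 8.379470956521146 259.47831329196254
shift [-0.48  1.86  0.12]
```

```bash
python3 -m inch '[{"tx":-0.23,"ty":0.88,"tz":0,"rx":0,"ry":0,"rz":-1},{"tx":-0.15,"ty":0.6,"tz":0,"rx":0,"ry":0,"rz":-0.7},{"tx":-0.06,"ty":0.25,"tz":0,"rx":0,"ry":0,"rz":-0.3},{"tx":0,"ty":0,"tz":0,"rx":0,"ry":0,"rz":0}]'
python3 -m inch '[{"tx":-0.03,"ty":0.12,"tz":0,"rx":0,"ry":0,"rz":0},{"tx":0,"ty":0,"tz":0,"rx":0,"ry":0,"rz":0}]'
```

```text
t: 50.08
tcp_pos: [512.5, 178.3, 258.5]
tcp_rot: [3.14, -0.007, 1.246]
contact_force: [3.7, 5.1, 4.9]
grip_width: 10.9
grasp_force: 30.0
t: 50.32
tcp_pos: [514.2, 177.1, 258.5]
tcp_rot: [3.14, -0.007, 1.247]
contact_force: [3.7, 6.1, 5.1]
grip_width: 11.3
grasp_force: 30.0
```

```bash
for i in 1; do python3 -m inch '[{"tx":-0.03,"ty":0.12,"tz":0,"rx":0,"ry":0,"rz":0},{"tx":0,"ty":0,"tz":0,"rx":0,"ry":0,"rz":0}]' | sed -n 2,4p; done
python3 -m inch '[{"tx":-0.03,"ty":0.12,"tz":0,"rx":0,"ry":0,"rz":0},{"tx":0,"ty":0,"tz":0,"rx":0,"ry":0,"rz":0}]' | sed -n 2,4p
python3 -m inch '[{"tx":-0.03,"ty":0.12,"tz":0,"rx":0,"ry":0,"rz":0},{"tx":0,"ty":0,"tz":0,"rx":0,"ry":0,"rz":0}]' | sed -n 2,4p
```

```text
tcp_pos: [516.2, 175.8, 258.5]
tcp_rot: [3.141, -0.007, 1.247]
contact_force: [4.2, 5.9, 5.0]
tcp_pos: [517.1, 175.1, 258.4]
tcp_rot: [-3.14, -0.007, 1.247]
contact_force: [0.4, 6.7, 8.3]
tcp_pos: [517.2, 175.0, 258.4]
tcp_rot: [-3.135, -0.007, 1.248]
contact_force: [-8.0, 12.0, 10.2]
```

The door met its stop. I release it, check it, and measure the cores again, as one may have been knocked.

```bash
python3 -m inch '[{"tx":0,"ty":0,"tz":0,"rx":0,"ry":0,"rz":0},{"tx":0,"ty":0,"tz":0,"rx":0,"ry":0,"rz":0},{"tx":0,"ty":0,"tz":0,"rx":0,"ry":0,"rz":0},{"tx":0,"ty":0,"tz":-0.6,"rx":0,"ry":0,"rz":0},{"tx":0,"ty":0,"tz":-1,"rx":0,"ry":0,"rz":0},{"tx":0,"ty":0,"tz":-1,"rx":0,"ry":0,"rz":0},{"tx":-0.95,"ty":0.3,"tz":-0.5,"rx":0,"ry":0,"rz":-1},{"tx":-0.95,"ty":0.2,"tz":0,"rx":0,"ry":0,"rz":-1}]' 0.2
cat > cores.py <<'E'
from h import *
import sys
def cores(n):
    im,W,s=snap(n); z=W[...,2]; hsv=cv2.cvtColor(im,cv2.COLOR_RGB2HSV).astype(int)
    m=((abs(hsv[...,0]-27)<8)&(hsv[...,1]>35)&(hsv[...,2]>80)&(z>14)&(z<75)&(W[...,0]>150)&(W[...,0]<720)&(W[...,1]>-560)&(W[...,1]<250)).astype(np.uint8)
    m=cv2.morphologyEx(m,cv2.MORPH_CLOSE,np.ones((9,9)))&((z>14)&(z<75))
    k,l,st_,c=cv2.connectedComponentsWithStats(m.astype(np.uint8))
    for i in range(1,k):
        if st_[i,4]>120:
            cc=np.nanmedian(W[l==i],0); q=(np.hypot(W[...,0]-cc[0],W[...,1]-cc[1])<58)&(z>14)&(z<75)&(hsv[...,2]>70)
            (x,y),(w,h),a=cv2.minAreaRect(W[q][:,:2].astype(np.float32)); a=a if w>h else a+90
            print(n,c[i].round(),"ctr",round(x,1),round(y,1),"size",round(w),round(h),"long az",round(a%180,1),"zmax",np.percentile(W[q][:,2],99).round())
    return im,W
if __name__=="__main__":
    st()
    for n in("scene","top"):
        im,W=cores(n); z=W[...,2]
        m=(z>273)&(z<289)&(W[...,0]>530)&(W[...,0]<900)&(W[...,1]>20)&(W[...,1]<430)
        m=cv2.morphologyEx(m.astype(np.uint8),cv2.MORPH_OPEN,np.ones((3,3))); print("roof+door",cv2.minAreaRect(W[m>0][:,:2].astype(np.float32)))
    cv2.imwrite("pics/t2.png",im[...,::-1])
E
python3 cores.py
```

```text
t: 52.08
tcp_pos: [517.7, 131.2, 320.8]
tcp_rot: [3.141, -0.003, 1.39]
contact_force: [0.2, -0.9, 0.1]
grip_width: 36.8
grasp_force: 0.0
t 52.08 tcp [517.7 131.2 320.8] rpy [ 1.80e+02 -1.00e-01  7.96e+01] F [ 0.2 -0.9  0.1] w 36.8 g 0.0 q [0.1  0.3  1.32 0.   1.52 0.28]
scene [294. 130.] ctr 436.6 -221.1 size 93 41 long az 88.6 zmax 59.0
scene [360. 174.] ctr 429.9 10.6 size 43 92 long az 108.0 zmax 59.0
roof+door ((705.8912963867188, 220.952392578125), (291.51904296875, 233.50537109375), 69.16139221191406)
top [408. 249.] ctr 434.6 -221.5 size 92 40 long az 88.1 zmax 62.0
top [319. 254.] ctr 428.5 10.2 size 40 92 long az 107.9 zmax 61.0
roof+door ((728.05224609375, 212.31353759765625), (292.78009033203125, 188.9295654296875), 68.76673126220703)
```

View pics/t2.png

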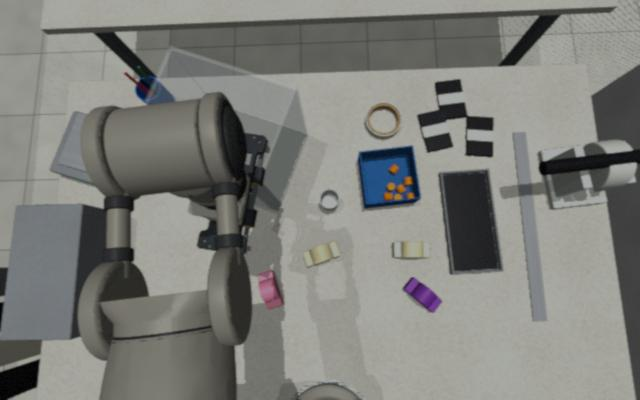

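The top view shows the door shut (the scene fit of roof plus door matches the start), seven inserts in the bin at (400,185), and both yellow cores unmoved at (321,254) and (411,249). Pink at (269,290) and purple at (422,294) stay out of it. Now core B.

```bash
python3 - <<'E'
from h import *
to(429.2,10.4,150,np.radians([180,0,108]))
E
python3 -m inch '[{"tx":-0.83,"ty":-0.42,"tz":0,"rx":0,"ry":0,"rz":0},{"tx":-0.83,"ty":-0.42,"tz":0,"rx":0,"ry":0,"rz":0},{"tx":-0.83,"ty":-0.42,"tz":0,"rx":0,"ry":0,"rz":0},{"tx":-0.83,"ty":-0.42,"tz":0,"rx":0,"ry":0,"rz":0},{"tx":-0.83,"ty":-0.42,"tz":0,"rx":0,"ry":0,"rz":0},{"tx":-0.83,"ty":-0.42,"tz":0.5,"rx":0,"ry":0,"rz":0},{"tx":-0.83,"ty":-0.42,"tz":1,"rx":0,"ry":0,"rz":0},{"tx":-0.83,"ty":-0.42,"tz":1,"rx":0,"ry":0,"rz":0}]' -0.5 | head -3
python3 -m inch '[{"tx":0,"ty":0,"tz":1,"rx":0,"ry":0,"rz":-1},{"tx":0,"ty":0,"tz":1,"rx":0,"ry":0,"rz":-1},{"tx":0,"ty":0,"tz":1,"rx":0,"ry":0,"rz":-1},{"tx":0,"ty":0,"tz":1,"rx":0,"ry":0,"rz":-1},{"tx":0,"ty":0,"tz":1,"rx":0,"ry":0,"rz":-1},{"tx":0,"ty":0,"tz":0.5,"rx":0,"ry":0,"rz":-1},{"tx":0,"ty":0,"tz":0,"rx":0,"ry":0,"rz":-1},{"tx":0,"ty":0,"tz":0,"rx":0,"ry":0,"rz":0}]' | head -3
python3 - <<'E'
from h import *
to(429.2,10.4,12,np.radians([180,0,108]))
E
```

```text
shift [-6.72 -3.22  8.49]
turn [-0.01 -0.03 -7.15]
t: 53.18
tcp_pos: [426.0, 12.6, 268.5]
tcp_rot: [-3.14, -0.002, 1.387]
t: 54.18
tcp_pos: [426.3, 13.3, 158.9]
tcp_rot: [-3.14, -0.003, 1.875]
shift [-0.2   0.11  7.35]
turn [-0.02 -0.04 -0.15]
```

```bash
python3 -m inch '[{"tx":-0.2,"ty":0.11,"tz":1,"rx":0,"ry":0,"rz":-0.15},{"tx":0,"ty":0,"tz":1,"rx":0,"ry":0,"rz":0},{"tx":0,"ty":0,"tz":1,"rx":0,"ry":0,"rz":0},{"tx":0,"ty":0,"tz":1,"rx":0,"ry":0,"rz":0},{"tx":0,"ty":0,"tz":1,"rx":0,"ry":0,"rz":0},{"tx":0,"ty":0,"tz":1,"rx":0,"ry":0,"rz":0},{"tx":0,"ty":0,"tz":0.8,"rx":0,"ry":0,"rz":0},{"tx":0,"ty":0,"tz":0.45,"rx":0,"ry":0,"rz":0}]' -0.5
python3 -m inch '[{"tx":0,"ty":0,"tz":0,"rx":0,"ry":0,"rz":0},{"tx":0,"ty":0,"tz":0,"rx":0,"ry":0,"rz":0},{"tx":0,"ty":0,"tz":0,"rx":0,"ry":0,"rz":0},{"tx":0,"ty":0,"tz":0,"rx":0,"ry":0,"rz":0},{"tx":0,"ty":0,"tz":0,"rx":0,"ry":0,"rz":0},{"tx":0,"ty":0,"tz":0,"rx":0,"ry":0,"rz":0}]' 1 9
```

```text
t: 55.18
tcp_pos: [429.4, 10.6, 13.4]
tcp_rot: [-3.14, -0.003, 1.885]
contact_force: [0.6, -0.3, -0.4]
grip_width: 68.8
grasp_force: 0.0
t: 55.92
tcp_pos: [429.8, 10.8, 14.3]
tcp_rot: [-3.141, -0.002, 1.886]
contact_force: [-1.6, -0.2, 6.7]
grip_width: 40.0
grasp_force: 9.0
```

```bash
python3 -m inch '[{"tx":0,"ty":0,"tz":-0.5,"rx":0,"ry":0,"rz":0},{"tx":0,"ty":0,"tz":-1,"rx":0,"ry":0,"rz":0},{"tx":0,"ty":0,"tz":-1,"rx":0,"ry":0,"rz":0},{"tx":0,"ty":0,"tz":-1,"rx":0,"ry":0,"rz":0},{"tx":0,"ty":0,"tz":-1,"rx":0,"ry":0,"rz":0},{"tx":0,"ty":0,"tz":-1,"rx":0,"ry":0,"rz":1},{"tx":0,"ty":0,"tz":-1,"rx":0,"ry":0,"rz":1},{"tx":0,"ty":0,"tz":-1,"rx":0,"ry":0,"rz":1}]'
python3 -m inch '[{"tx":0,"ty":0,"tz":0,"rx":0,"ry":0,"rz":0.9},{"tx":0,"ty":0,"tz":0,"rx":0,"ry":0,"rz":0}]' | head -3
python3 - <<'E'
from h import *
to(569,-384.5,145,np.radians([180,0,92.4]))
E
```

```text
t: 56.92
tcp_pos: [429.5, 10.6, 164.9]
tcp_rot: [-3.14, -0.002, 1.675]
contact_force: [-0.3, 0.5, 0.4]
grip_width: 40.1
grasp_force: 9.0
t: 57.18
tcp_pos: [429.7, 10.6, 164.3]
tcp_rot: [-3.14, -0.002, 1.615]
shift [-20.04   6.09   0.91]
turn [-0.02 -0.03  0.03]
```

```bash
python3 -m inch '[{"tx":-0.6,"ty":0.2,"tz":0,"rx":0,"ry":0,"rz":0},{"tx":-1,"ty":0.3,"tz":0,"rx":0,"ry":0,"rz":0},{"tx":-1,"ty":0.3,"tz":0,"rx":0,"ry":0,"rz":0},{"tx":-1,"ty":0.3,"tz":0,"rx":0,"ry":0,"rz":0},{"tx":-1,"ty":0.3,"tz":0,"rx":0,"ry":0,"rz":0},{"tx":-1,"ty":0.3,"tz":0,"rx":0,"ry":0,"rz":0},{"tx":-1,"ty":0.3,"tz":0,"rx":0,"ry":0,"rz":0},{"tx":-1,"ty":0.3,"tz":0,"rx":0,"ry":0,"rz":0}]' | head -2
python3 -m inch '[{"tx":-1,"ty":0.3,"tz":0,"rx":0,"ry":0,"rz":0},{"tx":-1,"ty":0.3,"tz":0,"rx":0,"ry":0,"rz":0},{"tx":-1,"ty":0.3,"tz":0,"rx":0,"ry":0,"rz":0},{"tx":-1,"ty":0.3,"tz":0,"rx":0,"ry":0,"rz":0},{"tx":-1,"ty":0.3,"tz":0,"rx":0,"ry":0,"rz":0},{"tx":-1,"ty":0.3,"tz":0,"rx":0,"ry":0,"rz":0},{"tx":-1,"ty":0.3,"tz":0,"rx":0,"ry":0,"rz":0},{"tx":-1,"ty":0.3,"tz":0,"rx":0,"ry":0,"rz":0}]' | head -2
python3 -m inch '[{"tx":-1,"ty":0.3,"tz":0,"rx":0,"ry":0,"rz":0},{"tx":-1,"ty":0.3,"tz":0,"rx":0,"ry":0,"rz":0},{"tx":-1,"ty":0.3,"tz":0,"rx":0,"ry":0,"rz":0},{"tx":-1,"ty":0.3,"tz":0,"rx":0,"ry":0,"rz":0},{"tx":-0.4,"ty":0.2,"tz":0,"rx":0,"ry":0,"rz":0},{"tx":0,"ty":0,"tz":0,"rx":0,"ry":0,"rz":0}]'
python3 - <<'E'
from h import *
to(569,-384.5,20,np.radians([180,0,92.4]))
E
```

```text
t: 58.18
tcp_pos: [482.8, -140.7, 163.3]
t: 59.18
tcp_pos: [537.6, -298.5, 162.8]
t: 59.92
tcp_pos: [569.0, -384.2, 162.1]
tcp_rot: [-3.139, -0.003, 1.614]
contact_force: [0.5, 0.3, -0.5]
grip_width: 40.1
grasp_force: 9.0
shift [-0.04  0.02  7.11]
turn [-0.04 -0.04  0.02]
```

```bash
python3 -m inch '[{"tx":0,"ty":0,"tz":1,"rx":0,"ry":0,"rz":0},{"tx":0,"ty":0,"tz":1,"rx":0,"ry":0,"rz":0},{"tx":0,"ty":0,"tz":1,"rx":0,"ry":0,"rz":0},{"tx":0,"ty":0,"tz":1,"rx":0,"ry":0,"rz":0},{"tx":0,"ty":0,"tz":1,"rx":0,"ry":0,"rz":0},{"tx":0,"ty":0,"tz":1,"rx":0,"ry":0,"rz":0},{"tx":0,"ty":0,"tz":0.7,"rx":0,"ry":0,"rz":0},{"tx":0,"ty":0,"tz":0,"rx":0,"ry":0,"rz":0}]'
python3 -m inch '[{"tx":0,"ty":0,"tz":0.1,"rx":0,"ry":0,"rz":0},{"tx":0,"ty":0,"tz":0.1,"rx":0,"ry":0,"rz":0},{"tx":0,"ty":0,"tz":0,"rx":0,"ry":0,"rz":0}]'
```

```text
t: 60.92
tcp_pos: [568.2, -382.7, 27.7]
tcp_rot: [-3.138, -0.004, 1.615]
contact_force: [0.2, -0.4, 0.3]
grip_width: 40.0
grasp_force: 9.0
t: 61.3
tcp_pos: [568.8, -383.6, 25.0]
tcp_rot: [-3.14, -0.002, 1.614]
contact_force: [-0.1, 0.1, -0.3]
grip_width: 39.9
grasp_force: 9.0
```

```bash
python3 -m inch '[{"tx":0,"ty":0,"tz":0.1,"rx":0,"ry":0,"rz":0},{"tx":0,"ty":0,"tz":0.1,"rx":0,"ry":0,"rz":0},{"tx":0,"ty":0,"tz":0,"rx":0,"ry":0,"rz":0}]' | sed -n 2,4p
python3 -m inch '[{"tx":0,"ty":0,"tz":0.08,"rx":0,"ry":0,"rz":0},{"tx":0,"ty":0,"tz":0,"rx":0,"ry":0,"rz":0}]' | sed -n 2,4p
```

```text
tcp_pos: [568.6, -383.4, 20.4]
tcp_rot: [-3.139, -0.003, 1.614]
contact_force: [-0.5, -0.4, -0.5]
tcp_pos: [568.8, -383.6, 19.3]
tcp_rot: [-3.14, -0.002, 1.614]
contact_force: [-0.1, 0.9, 1.8]
```

```bash
python3 -m inch '[{"tx":0,"ty":0,"tz":0.05,"rx":0,"ry":0,"rz":0},{"tx":0,"ty":0,"tz":0,"rx":0,"ry":0,"rz":0}]' | sed -n 2,4p
python3 -m inch '[{"tx":0,"ty":0,"tz":0,"rx":0,"ry":0,"rz":0},{"tx":0,"ty":0,"tz":0,"rx":0,"ry":0,"rz":0},{"tx":0,"ty":0,"tz":0,"rx":0,"ry":0,"rz":0},{"tx":0,"ty":0,"tz":-0.8,"rx":0,"ry":0,"rz":0},{"tx":0,"ty":0,"tz":-1,"rx":0,"ry":0,"rz":0},{"tx":0,"ty":0,"tz":-1,"rx":0,"ry":0,"rz":0},{"tx":0,"ty":0,"tz":-1,"rx":0,"ry":0,"rz":0},{"tx":0,"ty":0,"tz":-1,"rx":0,"ry":0,"rz":0}]' -0.4
python3 -m inch '[{"tx":0.5,"ty":-0.5,"tz":-1,"rx":0,"ry":0,"rz":0},{"tx":1,"ty":-0.8,"tz":0,"rx":0,"ry":0,"rz":0},{"tx":1,"ty":-0.8,"tz":0,"rx":0,"ry":0,"rz":0},{"tx":1,"ty":-0.8,"tz":0,"rx":0,"ry":0,"rz":0},{"tx":1,"ty":-0.8,"tz":0,"rx":0,"ry":0,"rz":0},{"tx":1,"ty":-0.8,"tz":0,"rx":0,"ry":0,"rz":0},{"tx":0,"ty":0,"tz":0,"rx":0,"ry":0,"rz":0}]' | head -3
python3 - <<'E'
from cores import *
for n in("scene","top"): cores(n)
to(435.8,-221.3,12,np.radians([180,0,88.4]))
E
```

```text
tcp_pos: [568.8, -383.6, 19.3]
tcp_rot: [-3.14, -0.002, 1.614]
contact_force: [-2.6, 1.6, 6.5]
t: 63.18
tcp_pos: [569.3, -384.0, 116.8]
tcp_rot: [-3.141, -0.001, 1.614]
contact_force: [-0.1, 0.5, -0.6]
grip_width: 64.1
grasp_force: 0.0
t: 64.05
tcp_pos: [474.1, -277.1, 136.4]
tcp_rot: [-3.141, -0.001, 1.615]
scene [219. 131.] ctr 569.9 -371.3 size 41 113 long az 91.2 zmax 64.0
scene [294. 129.] ctr 436.2 -221.3 size 92 41 long az 87.9 zmax 59.0
top [411. 249.] ctr 434.6 -221.7 size 92 40 long az 88.1 zmax 61.0
shift [ 2.95 -1.85  6.2 ]
turn [ 0.   -0.    1.02]
```

Core B stands in the tray at z = 64 (58 + 5). Next is core A.

```bash
python3 -m inch '[{"tx":0.98,"ty":-0.6,"tz":0,"rx":0,"ry":0,"rz":0},{"tx":0.98,"ty":-0.6,"tz":0,"rx":0,"ry":0,"rz":0},{"tx":0.98,"ty":-0.6,"tz":0,"rx":0,"ry":0,"rz":1},{"tx":0,"ty":0,"tz":0.8,"rx":0,"ry":0,"rz":0},{"tx":0,"ty":0,"tz":0.8,"rx":0,"ry":0,"rz":0},{"tx":0,"ty":0,"tz":0,"rx":0,"ry":0,"rz":0}]' | head -3
python3 - <<'E'
from h import *
to(435.4,-221.4,12,np.radians([180,0,88.2]))
E
```

```text
t: 64.9
tcp_pos: [436.0, -220.9, 102.2]
tcp_rot: [-3.138, -0.003, 1.544]
shift [-0.04 -0.01  4.51]
turn [-0.05 -0.04  0.07]
```

```bash
python3 -m inch '[{"tx":-0.03,"ty":0,"tz":0.9,"rx":0,"ry":0,"rz":0},{"tx":0,"ty":0,"tz":0.9,"rx":0,"ry":0,"rz":0},{"tx":0,"ty":0,"tz":0.9,"rx":0,"ry":0,"rz":0},{"tx":0,"ty":0,"tz":0.9,"rx":0,"ry":0,"rz":0},{"tx":0,"ty":0,"tz":0.8,"rx":0,"ry":0,"rz":0},{"tx":0,"ty":0,"tz":0,"rx":0,"ry":0,"rz":0}]'
python3 -m inch '[{"tx":0,"ty":0,"tz":0,"rx":0,"ry":0,"rz":0},{"tx":0,"ty":0,"tz":0,"rx":0,"ry":0,"rz":0},{"tx":0,"ty":0,"tz":0,"rx":0,"ry":0,"rz":0},{"tx":0,"ty":0,"tz":0,"rx":0,"ry":0,"rz":0},{"tx":0,"ty":0,"tz":0,"rx":0,"ry":0,"rz":0},{"tx":0,"ty":0,"tz":0,"rx":0,"ry":0,"rz":0}]' 1 9
python3 -m inch '[{"tx":0,"ty":0,"tz":-0.5,"rx":0,"ry":0,"rz":0},{"tx":0,"ty":0,"tz":-1,"rx":0,"ry":0,"rz":0},{"tx":0,"ty":0,"tz":-1,"rx":0,"ry":0,"rz":0},{"tx":0,"ty":0,"tz":-1,"rx":0,"ry":0,"rz":0},{"tx":0,"ty":0,"tz":-1,"rx":0,"ry":0,"rz":-0.5},{"tx":0,"ty":0,"tz":-1,"rx":0,"ry":0,"rz":-0.5},{"tx":0,"ty":0,"tz":0,"rx":0,"ry":0,"rz":0}]'
python3 - <<'E'
from h import *
to(449,-389.5,120,np.radians([180,0,92.4]))
E
```

```text
t: 65.65
tcp_pos: [435.7, -221.3, 14.5]
tcp_rot: [-3.139, -0.003, 1.544]
contact_force: [-0.0, 0.1, 0.5]
grip_width: 64.1
grasp_force: 0.0
t: 66.4
tcp_pos: [435.8, -221.2, 15.3]
tcp_rot: [-3.14, -0.002, 1.544]
contact_force: [-1.8, 0.2, 5.6]
grip_width: 40.0
grasp_force: 9.0
t: 67.28
tcp_pos: [436.5, -221.6, 126.2]
tcp_rot: [3.141, -0.0, 1.614]
contact_force: [-0.0, -0.6, -2.3]
grip_width: 39.8
grasp_force: 9.0
shift [-8.41  0.26  0.31]
turn [ 0.01 -0.    0.02]
```

```bash
python3 -m inch '[{"tx":-0.6,"ty":0.05,"tz":0,"rx":0,"ry":0,"rz":0},{"tx":-1,"ty":0.03,"tz":0,"rx":0,"ry":0,"rz":0},{"tx":-1,"ty":0.03,"tz":0,"rx":0,"ry":0,"rz":0},{"tx":-1,"ty":0.03,"tz":0,"rx":0,"ry":0,"rz":0},{"tx":-1,"ty":0.03,"tz":0,"rx":0,"ry":0,"rz":0},{"tx":-1,"ty":0.03,"tz":0,"rx":0,"ry":0,"rz":0},{"tx":-1,"ty":0.03,"tz":0,"rx":0,"ry":0,"rz":0},{"tx":-1,"ty":0.03,"tz":0,"rx":0,"ry":0,"rz":0}]' | head -2
python3 -m inch '[{"tx":-0.8,"ty":0,"tz":0,"rx":0,"ry":0,"rz":0},{"tx":0,"ty":0,"tz":0.9,"rx":0,"ry":0,"rz":0},{"tx":0,"ty":0,"tz":1,"rx":0,"ry":0,"rz":0},{"tx":0,"ty":0,"tz":1,"rx":0,"ry":0,"rz":0},{"tx":0,"ty":0,"tz":1,"rx":0,"ry":0,"rz":0},{"tx":0,"ty":0,"tz":0.8,"rx":0,"ry":0,"rz":0},{"tx":0,"ty":0,"tz":0.2,"rx":0,"ry":0,"rz":0},{"tx":0,"ty":0,"tz":0,"rx":0,"ry":0,"rz":0}]'
```

```text
t: 68.28
tcp_pos: [447.5, -374.2, 124.3]
t: 69.28
tcp_pos: [448.1, -388.8, 26.5]
tcp_rot: [-3.14, -0.002, 1.614]
contact_force: [0.4, -0.5, 0.1]
grip_width: 39.7
grasp_force: 9.0
```

```bash
python3 -m inch '[{"tx":0,"ty":0,"tz":0.1,"rx":0,"ry":0,"rz":0},{"tx":0,"ty":0,"tz":0.1,"rx":0,"ry":0,"rz":0},{"tx":0,"ty":0,"tz":0.06,"rx":0,"ry":0,"rz":0},{"tx":0,"ty":0,"tz":0,"rx":0,"ry":0,"rz":0}]' | sed -n 2,4p
python3 -m inch '[{"tx":0,"ty":0,"tz":0.06,"rx":0,"ry":0,"rz":0},{"tx":0,"ty":0,"tz":0,"rx":0,"ry":0,"rz":0}]' | sed -n 2,4p
```

```text
tcp_pos: [448.0, -388.5, 21.1]
tcp_rot: [-3.139, -0.002, 1.614]
contact_force: [-0.1, 0.2, 0.5]
tcp_pos: [448.1, -388.7, 20.3]
tcp_rot: [-3.14, -0.002, 1.614]
contact_force: [-1.0, 1.0, 3.4]
```

Contact felt. I release, rise clear and check everything.

```bash
python3 -m inch '[{"tx":0,"ty":0,"tz":0,"rx":0,"ry":0,"rz":0},{"tx":0,"ty":0,"tz":0,"rx":0,"ry":0,"rz":0},{"tx":0,"ty":0,"tz":0,"rx":0,"ry":0,"rz":0},{"tx":0,"ty":0,"tz":-0.8,"rx":0,"ry":0,"rz":0},{"tx":0,"ty":0,"tz":-1,"rx":0,"ry":0,"rz":0},{"tx":0,"ty":0,"tz":-1,"rx":0,"ry":0,"rz":0},{"tx":0,"ty":0,"tz":-1,"rx":0,"ry":0,"rz":0},{"tx":0,"ty":0,"tz":-1,"rx":0,"ry":0,"rz":0}]' -0.4 | tail -3
python3 -m inch '[{"tx":0,"ty":-1,"tz":-1,"rx":0,"ry":0,"rz":0},{"tx":1,"ty":-1,"tz":-1,"rx":0,"ry":0,"rz":0},{"tx":1,"ty":-1,"tz":-1,"rx":0,"ry":0,"rz":0},{"tx":1,"ty":0,"tz":-1,"rx":0,"ry":0,"rz":0},{"tx":1,"ty":0,"tz":0,"rx":0,"ry":0,"rz":0},{"tx":1,"ty":0,"tz":0,"rx":0,"ry":0,"rz":0},{"tx":1,"ty":0,"tz":0,"rx":0,"ry":0,"rz":0},{"tx":1,"ty":0,"tz":0,"rx":0,"ry":0,"rz":0}]' | head -3
python3 -m inch '[{"tx":1,"ty":0,"tz":0,"rx":0,"ry":0,"rz":0},{"tx":1,"ty":0,"tz":0,"rx":0,"ry":0,"rz":0},{"tx":1,"ty":0,"tz":0,"rx":0,"ry":0,"rz":0},{"tx":1,"ty":0,"tz":0,"rx":0,"ry":0,"rz":0},{"tx":1,"ty":0,"tz":0,"rx":0,"ry":0,"rz":0},{"tx":0,"ty":0,"tz":0,"rx":0,"ry":0,"rz":0}]' | head -3
python3 cores.py
python3 - <<'E'
from h import *
a,W,s=snap("scene"); save(a,"s9.png")
E
```

```text
contact_force: [-0.1, 0.8, -0.5]
grip_width: 63.9
grasp_force: 0.0
t: 72.03
tcp_pos: [382.2, -250.1, 195.8]
tcp_rot: [-3.139, -0.003, 1.614]
t: 72.78
tcp_pos: [377.9, -150.4, 196.7]
tcp_rot: [-3.14, -0.002, 1.616]
t 72.78 tcp [ 377.9 -150.4  196.7] rpy [-1.799e+02 -1.000e-01  9.260e+01] F [ 1.1 -0.7 -0. ] w 64.4 g 0.0 q [-0.57  0.16  1.87  0.    1.12 -0.61]
scene [246. 100.] ctr 449.3 -377.0 size 41 113 long az 91.6 zmax 63.0
scene [219. 131.] ctr 569.8 -371.4 size 41 112 long az 91.6 zmax 63.0
roof+door ((705.6012573242188, 220.4700469970703), (293.90606689453125, 233.73568725585938), 69.220703125)
top [471. 196.] ctr 567.9 -371.8 size 40 114 long az 92.7 zmax 66.0
top [477. 242.] ctr 447.7 -378.3 size 40 114 long az 92.0 zmax 66.0
roof+door ((706.1130981445312, 220.36949157714844), (294.8984069824219, 234.2169647216797), 69.17161560058594)
```

View pics/s9.png

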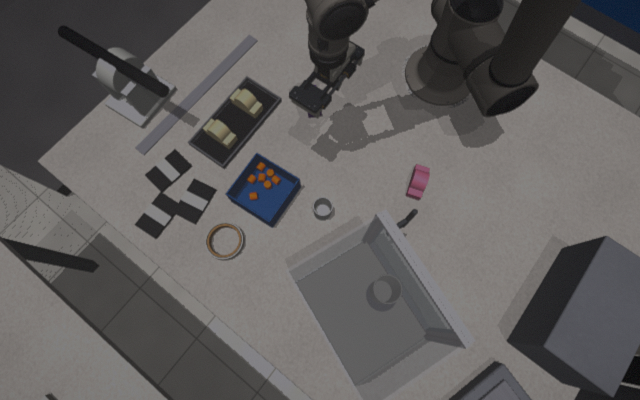

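The picture shows both cores flat in the tray at (246,100) and (219,131), and seven inserts in the bin. The empty cup stands in the cabinet at (384,292) with the door shut, the tape and beaker have not moved, and no yellow core is left on the bench.

```bash
python3 -c "
from cell import arm
print(arm.hand_in())"
```

```text
the job is handed in; nothing more can be done
None
```

Job handed in at about 73 s (no verdict was returned): the last pictures show all seven inserts in the blue bin, the empty cup upright in the shut cabinet, and both yellow cores (gripped at 9 N a finger) flat in the grey tray, with the tape and beaker untouched.

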